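Load tube racks into the sprung dock and change over its feed

ROBOT

A 7-joint arm with a two-finger parallel gripper is mounted at the origin on the work surface. World frame = base frame: x ahead of the robot, y to its left, z up, the work surface at z = 0. Lengths are in m, angles in degrees, forces in N, time in s.
With the tool pointing down it reaches from about 0.425 to 0.875 m from the base axis. Payload 4.7 kg.
Tool frame: the origin (TCP) lies at the very end of the fingers, on their centre line; the grasp point (between the pads) lies 19 mm behind it; z points along the fingers, y is the direction in which the jaws open and shut (so a half turn about z gives the same grasp; the last joint's range is limited). The gripper opens to 87 mm and grips with 3 to 60 N. Pads are 19 mm wide; open, the fingers measure 117 mm over their backs; the gripper's body (75 mm by 190 mm) begins 51 mm behind the grasp point.
Start: joints at [68.016, 18.392, -4.016, 83.108, 1.295, 78.541, -3.26], TCP at [0.252, -0.599, 0.223] pointing down, gripper open.
Joint ranges: [-163.93, 163.93], [-17.29, 119.83], [-79.2, 71.16], [3.27, 140.29], [-89.18, 269.18], [5.43, 117.66], [-154.24, 154.24]. Speed limits (degrees/s): [147.25, 147.25, 180, 180, 180, 180, 180].

INTERFACE

Orientations are given as [roll, pitch, yaw] about the fixed x, y, z axes, in that order (R = Rz(yaw) Ry(pitch) Rx(roll)).
In Python, from cell import monitor, read_camera, camera_info, env, look_for gives the robot as it stands.
- The arm moves only by the tool servo_tool, never from a script. Its argument "commands" is one flat list of numbers, 6 for each row, row after row: the shift along the tool's x, y, z in mm, then the turn, a rotation vector about the tool's x, y, z in degrees. A call has 1 to 10 rows; each row shifts and turns the commanded pose from where the row before left it, along the tool's axes as they then stand; what a row does not reach is not made up. A row lasts 1/10 s, in which the tool goes at most 50 mm and 8.59 degrees, less where a joint would pass 70% of its speed; a pose out of reach is approached as far as the arm can. A call is refused whole if a number of a shift passes 50 or a number of a turn 8.59, either way. A call with a gripper value outside its range is refused whole. "jaw" is the finger opening in mm, from 0 to 87, set as the call begins (left out, the last holds). The fingers move at their own pace and stop on an object; "newtons" is the grip in N (left out, the last holds). Time passes only in rows, so rows that do not move let the fingers close. It gives the time, the measured TCP pose, the force and the opening at its end, in the units of the state.
- monitor.get_obs(): the state, without advancing time (a new reading comes with each control period).
- read_camera(name): name is "scene" or "top" or "wrist"; returns (picture, depth): 420x560x3 uint8, red, green, blue; 420x560 float32, m along the optical axis (not along the pixel's ray), 0 where there is no reading.
- camera_info(name): a dict with "camera_matrix" (3x3 intrinsics, pixels), "k1" (the pictures are not rectified: a ray, as slopes to the right and down, at radius r is drawn at 1 + k1 r^2 times it, then the intrinsics apply), "R" (3x3) and "t" (3): a world point X has camera coordinates R X + t; the wrist camera has in their place "T_tool_cam" (4x4, takes a point from camera to tool coordinates, whose origin is the TCP and whose axes are the flange's). Camera axes: x right, y down, z forward; pixel columns grow to the right and rows downward; lengths in m; the calibration is good to about 2 mm. A picture is of the moment at which its call begins: read the wrist's pose just before it. camera_info takes no time and is no camera call.
- env.sign_off(): hands the job in, once; it reports no verdict.
Trained networks look in the newest picture that a camera, given by its name, has taken for a name from the list of things; names that differ only in an ending like _2 or _b are one class to them, and where a whole thing is asked for, a point or a joint stands for the part that bears it (a point fixed in the world has none). Each returns a list of dicts, best first, with "conf" (0 to 1); they miss things now and then, are a little off and sometimes report something else, mostly with a low value. They report only what shows in the picture. A call takes as long as a camera call.
- look_for(camera, label): "box" ([left, top, width, height] in pixels, round what is visible of it).
The state is a dict: "time_s": time; "qpos": joint angles; "joint_velocities": joint speeds; "effort": joint torques, N m; "tool_pos": TCP position; "tool_rot": TCP orientation; "force": force on the tool from outside, world axes, zero at the start; "wrist_torque": the same for the moment, N m; "grip_width": finger opening in m.
Only numpy, scipy, OpenCV 4.12 (cv2) and the standard library are available. Lean on these libraries where they do the work, as an engineer would, in place of code of your own. Each camera call takes 0.05 s, during which the arm holds its last target.

TASK

The sample dock is running on feed one (blue): set its changeover lever to the upright off position and leave it there while you load. Push every tube rack on the bench along the dock lane of its own colour, past the sprung balls, until it clicks fully home, touching the racks only while the lever is off. When all are home, throw the lever fully over to feed two (green), and leave the pot and the blue box alone.

Things in the scene. Friction and masses are not known exactly. Their poses are not given: they have to be found in the camera images.
- rack_orange_mid (a point): Centre of the loose orange tube rack, 0.10 to 0.21 kg, 34 mm above its underside; x along its length, z up. Foot 64 (x) x 40 (y) x 20 mm high with rounded sides, notched at mid-length; above it a body 62 x 30 mm, 20 to 48 mm up, to grip across its 30 mm (y); then red tube caps 13 mm wide to 68 mm. Same either way round. Absent in some starts.
- rack_blue_mid (a point): Centre of the loose blue tube rack, 0.10 to 0.21 kg, 34 mm above its underside; x along its length, z up. Foot 64 (x) x 40 (y) x 20 mm high with rounded sides, notched at mid-length; above it a body 62 x 30 mm, 20 to 48 mm up, to grip across its 30 mm (y); then red tube caps 13 mm wide to 68 mm. Same either way round. Absent in some starts.
- rack_yellow_mid (a point): Centre of the loose yellow tube rack, 0.10 to 0.21 kg, 34 mm above its underside; x along its length, z up. Foot 64 (x) x 40 (y) x 20 mm high with rounded sides, notched at mid-length; above it a body 62 x 30 mm, 20 to 48 mm up, to grip across its 30 mm (y); then red tube caps 13 mm wide to 68 mm. Same either way round. Absent in some starts.
- rack_green_mid (a point): Centre of the loose green tube rack, 0.10 to 0.21 kg, 34 mm above its underside; x along its length, z up. Foot 64 (x) x 40 (y) x 20 mm high with rounded sides, notched at mid-length; above it a body 62 x 30 mm, 20 to 48 mm up, to grip across its 30 mm (y); then red tube caps 13 mm wide to 68 mm. Same either way round. Absent in some starts.
- lane_orange_seat (a point): Where the orange rack's centre lies when fully home in the lane marked orange (floor line, end-stop top): 46 mm above the bench, 34 mm above the lane floor. +x is the push direction to the end stop. Walls 16 mm high above the lane floor, open on top; end stop 33 mm past this point; channel 43 mm wide from 38 mm before it, ahead of that a funnel to the open mouth 101 mm before it.
- lane_blue_seat (a point): Where the blue rack's centre lies when fully home in the lane marked blue (floor line, end-stop top): 46 mm above the bench, 34 mm above the lane floor. +x is the push direction to the end stop. Walls 16 mm high above the lane floor, open on top; end stop 33 mm past this point; channel 43 mm wide from 38 mm before it, ahead of that a funnel to the open mouth 101 mm before it.
- lane_yellow_seat (a point): Where the yellow rack's centre lies when fully home in the lane marked yellow (floor line, end-stop top): 46 mm above the bench, 34 mm above the lane floor. +x is the push direction to the end stop. Walls 16 mm high above the lane floor, open on top; end stop 33 mm past this point; channel 43 mm wide from 38 mm before it, ahead of that a funnel to the open mouth 101 mm before it.
- lane_green_seat (a point): Where the green rack's centre lies when fully home in the lane marked green (floor line, end-stop top): 46 mm above the bench, 34 mm above the lane floor. +x is the push direction to the end stop. Walls 16 mm high above the lane floor, open on top; end stop 33 mm past this point; channel 43 mm wide from 38 mm before it, ahead of that a funnel to the open mouth 101 mm before it.
- dock: White fixed docking plate 190 (x) x 330 (y) x 8 mm, origin under its centre; carries four lanes 80 mm apart, all along its +x, colours in any order. Lane funnels widen from 43 to 58 mm at the mouth; a rack set down with its centre 70 mm before the seat point, in line, lies on the lane floor clear of the detent balls.
- lane_orange: The fixed orange lane, 142 mm long, x the push direction; origin under its centre, 30 mm before the seat point. Two sprung steel balls, one in each wall beside the seat point, stick 4.5 mm into the channel; pushing a rack past takes about 5 to 10 N (15 N is ample); then they click into its notches and hold it, its nose about 1 mm from the end stop.
- lane_blue: The fixed blue lane, 142 mm long, x the push direction; origin under its centre, 30 mm before the seat point. Two sprung steel balls, one in each wall beside the seat point, stick 4.5 mm into the channel; pushing a rack past takes about 5 to 10 N (15 N is ample); then they click into its notches and hold it, its nose about 1 mm from the end stop.
- lane_yellow: The fixed yellow lane, 142 mm long, x the push direction; origin under its centre, 30 mm before the seat point. Two sprung steel balls, one in each wall beside the seat point, stick 4.5 mm into the channel; pushing a rack past takes about 5 to 10 N (15 N is ample); then they click into its notches and hold it, its nose about 1 mm from the end stop.
- lane_green: The fixed green lane, 142 mm long, x the push direction; origin under its centre, 30 mm before the seat point. Two sprung steel balls, one in each wall beside the seat point, stick 4.5 mm into the channel; pushing a rack past takes about 5 to 10 N (15 N is ample); then they click into its notches and hold it, its nose about 1 mm from the end stop.
- selector: Two-feed changeover selector: grey fixed box 80 (x) x 90 (y) x 45 mm high, origin at the centre of its underside, z up. Its lever stands up out of the top and swings in the box's y-z plane: towards -y (blue mark) is feed one, upright (white mark) is off, towards +y (green mark) is feed two.
- selector_pivot (a point): The lever's hinge point, at the centre of the selector box's top, 45 mm above the bench; does not move with the lever. Axes as the box.
- selector_grip (a point): Centre of the black handle of the lever, a round bar 18 mm thick and 42 mm long, 60 mm from the pivot along the lever (the lever's top is 81 mm from the pivot). Moves with the lever.
- selector_lever (a joint): Lever angle in rad: -0.6 full over to feed one (blue, box -y), 0 upright is off, +0.6 full over to feed two (green, box +y). No detent or spring; it stays where it is left; about 2.5 N at the handle moves it.
- pot: Bystander: clear round pot with red lid, 60 mm diameter, 70 mm high, loose; origin at the centre of its underside.
- tip_box: Bystander: blue box 85 x 120 x 50 mm, loose; origin at the centre of its underside.

How it is judged:
By the outcome, as a careful person would: the job done as asked, in the order asked, and still so for the second after the job is handed in, with the robot touching nothing.
Of rack_orange, rack_blue, rack_yellow, rack_green only 3 to 4 are there at a start; the rules pass over those that are not, and their reading is None.
At some moment in a run one of rack_orange, rack_blue, rack_yellow, rack_green may be knocked a few centimetres aside while the robot is not near it.
It also fails if it takes over 210 s, if anything falls off the work surface, if the arm or the gripper's body presses on something with over 40 N, if the wrist force passes 120 N, or if a joint passes its speed limit or range.

## Working session

There is one attempt and no reset: what is moved stays moved. The work goes in short steps, Python scripts to look and compute and a tool call to move; the robot and the scene stay as the last step left them, time stands still between calls to the robot, and variables do not carry over. Pictures are saved under pics/ and viewed, and the job is handed in when it is done.

Besides the shell and the picture viewer there is one more tool, called after "Request:" as name(argument=value, ...), one argument or row to a line, values as JSON. servo_tool: Moves the arm, as the interface text tells. Its arguments: {"type":"object","properties":{"commands":{"type":"array","items":{"type":"number"}},"jaw":{"type":"number"},"newtons":{"type":"number"}},"required":["commands"]}

```bash
ls; mkdir -p pics; cat > h.py <<'E'
import numpy as np, cv2
from cell import monitor, read_camera, camera_info, env, look_for
from scipy.spatial.transform import Rotation as Rn
def save(n,p): cv2.imwrite('pics/'+n+'.png',p[:,:,::-1])
def pose():
    o=monitor.get_obs(); return np.array(o['tool_pos']),Rn.from_euler('xyz',o['tool_rot'],degrees=True).as_matrix()
def cam(name):
    i=camera_info(name);K=np.array(i['camera_matrix'])
    if name=='wrist':
        p,R=pose();T=np.array(i['T_tool_cam']);Rc=R@T[:3,:3];c=R@T[:3,3]+p
    else:
        Rc=np.array(i['R']).T;c=-Rc@np.array(i['t'])
    return K,i['k1'],Rc,c
def ray(C,uv):
    K,k1,Rc,c=C
    uv=np.atleast_2d(np.array(uv,float))
    d=np.stack([(uv[:,0]-K[0,2])/K[0,0],(uv[:,1]-K[1,2])/K[1,1]],1)
    s=d.copy()
    for _ in range(20): s=d/(1+k1*(s**2).sum(1,keepdims=True))
    return np.c_[s,np.ones(len(s))]
def onz(C,uv,z):
    r=ray(C,uv)@C[2].T;return C[3]+r*((z-C[3][2])/r[:,2])[:,None]
def cloud(C,depth):
    h,w=depth.shape
    u,v=np.meshgrid(np.arange(w),np.arange(h))
    r=ray(C,np.c_[u.ravel(),v.ravel()])
    P=(r*depth.reshape(-1,1))@C[2].T+C[3]
    P[depth.ravel()==0]=np.nan
    return P.reshape(h,w,3)
def proj(C,X):
    K,k1,Rc,c=C
    p=(np.atleast_2d(X)-c)@Rc; s=p[:,:2]/p[:,2:]; s=s*(1+k1*(s**2).sum(1,keepdims=True))
    return s@K[:2,:2].T+K[:2,2]
E
python3 - <<'E'
from h import *
print(monitor.get_obs())
for n in ['top','scene','wrist']:
    p,d=read_camera(n); save(n+'0',p); np.save(n+'0.npy',d); np.save(n+'0rgb.npy',p); print(n,camera_info(n))
E
```

```text
pics
{'time_s': 0.0, 'qpos': array([68.01704855, 18.43948149, -4.01372642, 83.17515804,  1.29553933,
       78.54028651, -3.25926027]), 'joint_velocities': array([-0.07492924, -0.00825583, -0.02852576,  0.02429132, -0.07184578,
        0.00954566,  0.00222706]), 'effort': array([ 8.43800026e-04, -4.91284418e+01, -4.03367048e-01, -3.12529171e+01,
       -6.37397985e-02,  4.38465143e-02,  1.52259645e-04]), 'tool_pos': array([ 0.25150657, -0.59877024,  0.22145424]), 'tool_rot': array([-1.79890339e+02,  6.83924767e-03,  2.27918478e+01]), 'force': array([-0.05648118, -1.06810828,  0.04106348]), 'wrist_torque': array([-0.01292196,  0.0233216 ,  0.01540179]), 'grip_width': 0.086795454236248}
top {'camera_matrix': array([[527.01271238,   0.        , 277.92417287],
       [  0.        , 527.01271238, 216.36647618],
       [  0.        ,   0.        ,   1.        ]]), 'k1': -0.09134125067112564, 'R': array([[-0.02368372, -0.99960675,  0.01501448],
       [-0.98055582,  0.02030055, -0.19518751],
       [ 0.19480595, -0.0193453 , -0.98065101]]), 't': array([-0.03834097,  0.58832227,  1.54810781]
[... 276 characters left out ...]
093582,  0.52925975, -0.71870787],
       [-0.45941372, -0.55273614, -0.69528541]]), 't': array([ 0.46055637, -0.19356495,  1.96198423])}
wrist {'camera_matrix': array([[352.49241946,   0.        , 279.9340545 ],
       [  0.        , 352.49241946, 220.04992479],
       [  0.        ,   0.        ,   1.        ]]), 'k1': -0.03300109436368883, 'T_tool_cam': array([[-7.01623185e-04, -9.66796704e-01, -2.55545770e-01,
         6.88572484e-02],
       [ 9.99999748e-01, -6.49886894e-04, -2.86893814e-04,
        -8.55340442e-04],
       [ 1.11292147e-04, -2.55545906e-01,  9.66796916e-01,
        -1.61224582e-01],
       [ 0.00000000e+00,  0.00000000e+00,  0.00000000e+00,
         1.00000000e+00]])}
```

View pics/top0.png

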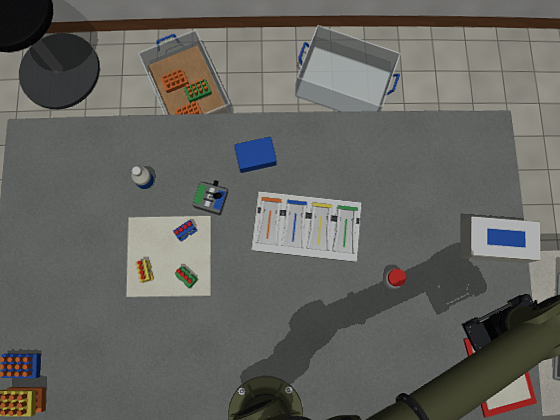

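View pics/scene0.png

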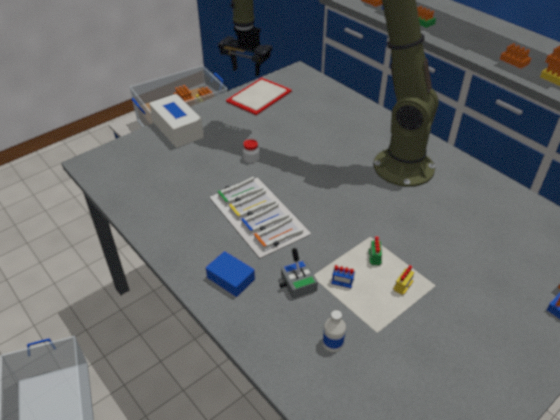

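The top view shows the dock at about (305,227), with lanes orange, blue, yellow and green from left to right. The racks are blue (185,230), yellow (145,269) and green (186,275), and there is no orange one. The selector is at (210,197), the pot at (397,277) and the blue box at (256,154). Next I measure these from the depth.

```bash
cat > m.py <<'E'
from h import *
C=cam('top'); p=np.load('top0rgb.npy'); d=np.load('top0.npy'); P=cloud(C,d)
hsv=cv2.cvtColor(p,cv2.COLOR_RGB2HSV)
print('bench z',np.nanmedian(P[300:330,100:200,2]), 'mat',np.nanmedian(P[285:293,135:205,2]))
def rect(mask,nm):
    q=P[mask]; q=q[~np.isnan(q[:,0])]
    (c,s,a)=cv2.minAreaRect((q[:,:2]*1000).astype(np.float32)); print(nm,len(q),np.round(c,1),np.round(s,1),round(a,1),'z',np.round(np.percentile(q[:,2],[5,50,95]),3))
def reg(x0,y0,x1,y1):
    m=np.zeros(d.shape,bool); m[y0:y1,x0:x1]=1; return m
for nm,b in dict(blue=(168,212,205,248),yellow=(130,250,162,292),green=(168,258,204,294)).items():
    rect(reg(*b)&(P[:,:,2]>0.03),nm+' body'); rect(reg(*b)&(P[:,:,2]>0.053),nm+' caps')
rect(reg(240,180,370,270)&(P[:,:,2]>0.004),'dock')
rect(reg(185,170,235,220)&(P[:,:,2]>0.035)&(P[:,:,2]<0.05),'selbox')
rect(reg(185,170,235,220)&(P[:,:,2]>0.065),'lever')
rect(reg(230,130,285,175)&(P[:,:,2]>0.03),'box');rect(reg(380,260,412,292)&(P[:,:,2]>0.05),'pot')
for nm in ['lane_orange','lane_blue','lane_yellow','lane_green','dock','selector','rack_orange_mid']:
    pass
def up(img,b,n,s=6):
    x0,y0,x1,y1=b; save(n,cv2.resize(img[y0:y1,x0:x1],None,fx=s,fy=s,interpolation=cv2.INTER_CUBIC))
up(p,(245,185,368,270),'dock0');up(p,(120,170,240,300),'mat0',4)
E
python3 m.py
```

```text
bench z 0.0006706405370406898 mat 0.0013666825473268585
blue body 227 [556.1 237.2] [33.4 62.3] 32.7 z [0.038 0.05  0.072]
blue caps 93 [553.7 235.8] [28.4 61.5] 29.2 z [0.054 0.067 0.073]
yellow body 213 [431.6 361.8] [59.3 30.4] 14.9 z [0.037 0.05  0.072]
yellow caps 83 [433.1 361.5] [56.5 25.7] 19.1 z [0.055 0.067 0.073]
green body 226 [410.8 232.3] [62.8 31.6] 46.7 z [0.041 0.051 0.071]
green caps 82 [412.9 231.8] [58.1 26.5] 50.3 z [0.055 0.068 0.073]
dock 7206 [ 572.1 -137.5] [412.  286.1] 88.9 z [0.005 0.012 0.032]
selbox 526 [662.  157.6] [88.5 95.1] 72.1 z [0.039 0.045 0.049]
lever 45 [647.1 134.5] [33.2 14.8] 64.6 z [0.073 0.109 0.118]
box 1026 [795.2  17.2] [ 88.7 119.5] 11.5 z [0.042 0.051 0.057]
pot 254 [ 392.3 -402.5] [51.1 49.2] 55.1 z [0.061 0.071 0.076]
```

View pics/dock0.png

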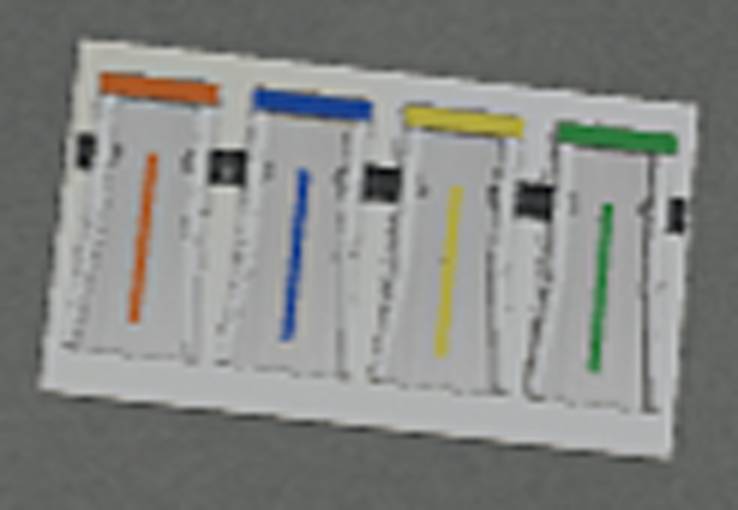

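View pics/mat0.png

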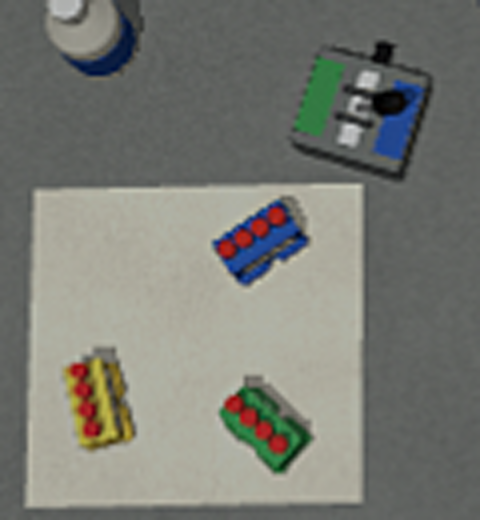

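```bash
cat > m2.py <<'E'
from h import *
C=cam('top'); p=np.load('top0rgb.npy'); d=np.load('top0.npy'); P=cloud(C,d)
o=np.array([245,185])
cr=(np.array([[80,40],[697,102],[670,460],[40,388]])+0.0)/6-0.42+o
q=onz(C,cr,0.008)[:,:2]*1000;print(np.round(q,1)); print('centre',q.mean(0), [np.linalg.norm(q[i]-q[(i+1)%4]) for i in range(4)])
ang=lambda v:np.degrees(np.arctan2(v[1],v[0]))
print('x dir',ang(q[0]-q[3]),ang(q[1]-q[2]),'y dir',ang(q[0]-q[1])-90,ang(q[3]-q[2])-90)
hsv=cv2.cvtColor(p,cv2.COLOR_RGB2HSV); H,S,V=hsv[...,0].astype(int),hsv[...,1],hsv[...,2]
box=np.zeros(H.shape,bool); box[188:265,248:365]=1
for nm,(a,b) in dict(orange=(5,18),blue=(105,125),yellow=(22,32),green=(50,75)).items():
    m=(box&(H>=a)&(H<=b)&(S>110)).astype(np.uint8)
    n,l,st,ce=cv2.connectedComponentsWithStats(m)
    for i in range(1,n):
        if st[i,4]<20: continue
        tall=st[i,3]>st[i,2]; z=0.0125 if tall else None
        ys,xs=np.where(l==i); 
        zz=np.nanmedian(P[ys,xs,2]); w=onz(C,np.c_[xs,ys],0.0125 if tall else zz)[:,:2]*1000
        (c,s,an)=cv2.minAreaRect(w.astype(np.float32)); vx,vy,_,_=cv2.fitLine(w.astype(np.float32),2,0,.01,.01).ravel()
        print(nm,'line' if tall else 'stop',st[i,4],'mean',w.mean(0).round(1),np.round(s,1),round(float(ang([vx,vy])),2),'z',round(float(zz),4))
# selector
cr=np.array([[325,45],[435,77],[402,180],[292,142]])/4-.375+[120,170]
q=onz(C,cr[[0,1]],0.045)[:,:2]*1000; print('sel',q,ang(q[0]-q[1])-90,np.linalg.norm(q[0]-q[1]))
m=np.zeros(H.shape,bool);m[170:220,185:235]=1
for nm,(a,b) in dict(blue=(105,125),green=(50,75)).items():
    k=m&(H>=a)&(H<=b)&(S>90); ys,xs=np.where(k); w=onz(C,np.c_[xs,ys],0.0455)[:,:2]*1000
    print(nm,len(xs),cv2.minAreaRect(w.astype(np.float32)))
k=m&(P[:,:,2]>.075);q=P[k]*1000;print(np.round(q[np.argsort(-q[:,2])][:40:2],0))
E
python3 m2.py
```

```text
[[ 679.9    9.2]
 [ 639.8 -316.7]
 [ 450.1 -292.4]
 [ 494.9   32.9]]
centre [ 566.17108034 -141.75187234] [np.float64(328.3934182291415), np.float64(191.23057146770142), np.float64(328.4411888123902), np.float64(186.5109400881834)]
x dir -7.309001890209892 -7.297787352161305 y dir -7.0228363954513355 -7.846214840243306
orange stop 62 mean [647.1 -30.9] [57.2 10.2] 82.53 z 0.0322
orange line 39 mean [572.1 -21.7] [ 4.1 86.3] -7.51 z 0.0126
blue stop 63 mean [ 636.5 -111.2] [60.2  9.9] 81.48 z 0.0335
blue line 39 mean [ 559.6 -100.7] [ 4.  89.5] -7.55 z 0.0142
yellow stop 62 mean [ 626.1 -190.7] [57.  10.2] 82.12 z 0.0324
yellow line 40 mean [ 553.4 -180.7] [ 4.3 86.3] -7.61 z 0.0147
green stop 55 mean [ 615.9 -269.7] [60.   8.9] 83.03 z 0.0326
sel [[707.65883684 185.72928819]
 [680.15166727 100.10598474]] -17.81002960944967 89.93327789303089
blue 136 ((658.3255615234375, 128.610595703125), (32.71885299682617, 83.8758773803711), 77.3497543334961)
green 133 ((666.7277221679688, 190.30764770507812), (20.901121139526367, 59.88520050048828), 72.32520294189453)
[[646. 122. 121.]
 [650. 122. 118.]
 [650. 125. 116.]
 [641. 126. 115.]
 [650. 129. 115.]
 [647. 120. 114.]
 [642. 123. 113.]
 [636. 123. 113.]
 [642. 132. 112.]
 [636. 126. 112.]
 [639. 120. 112.]
 [640. 132. 109.]
 [649. 132. 108.]
 [650. 136. 104.]
 [644. 136. 102.]
 [645. 139. 100.]
 [643. 139.  97.]
 [643. 137.  95.]
 [653. 140.  93.]
 [656. 137.  91.]]
```

```bash
cat > plan.py <<'E'
import sys
from h import *
# plan.py x y z yaw n  (mm, deg): prints rows
def plan(x,y,z,yaw,n):
    p,R=pose(); T=Rn.from_euler('xyz',[180,0,yaw],degrees=True).as_matrix()
    t=np.array([x,y,z])/1000; rv=Rn.from_matrix(R.T@T).as_rotvec(degrees=True)/n
    rv=np.round(rv,2); out=[]
    for i in range(n):
        d=R.T@((t-p)/(n-i))*1000; d=np.round(d,0 if np.abs(d).max()>12 and i<n-1 else 1)
        out+=list(d)+list(rv); p=p+R@(d/1000); R=R@Rn.from_rotvec(rv,degrees=True).as_matrix()
    a=np.array(out).reshape(n,6)
    print('max shift',np.abs(a[:,:3]).max(),'turn',np.abs(a[:,3:]).max())
    print(','.join('%g'%v for v in out))
if __name__=='__main__':
    a=[float(v) for v in sys.argv[1:]]; plan(*a[:4],int(a[4]))
    o=monitor.get_obs(); print(o['time_s'],o['tool_pos'],o['tool_rot'],o['force'])
E
python3 plan.py 450 -240 220 45 10
```

```text
max shift 38.9 turn 2.22
32,-25,0,-0.01,-0,-2.22,33,-24,0,-0.01,-0,-2.22,34,-23,0,-0.01,-0,-2.22,35,-22,0,-0.01,-0,-2.22,36,-20,0,-0.01,-0,-2.22,37,-19,0,-0.01,-0,-2.22,37,-17,0,-0.01,-0,-2.22,38,-16,1,-0.01,-0,-2.22,38,-14,0,-0.01,-0,-2.22,38.9,-13.1,0.9,-0.01,-0,-2.22
0.15 [ 0.25159219 -0.5988938   0.2217416 ] [-1.79917922e+02  5.05299760e-03  2.27919882e+01] [ 0.28758728  0.63389426 -0.05813299]
```

Request:
servo_tool(
  commands=[32, -25, 0, 0, 0, -2.2, 33, -24, 0, 0, 0, -2.2, 34, -23, 0, 0, 0, -2.2, 35, -22, 0, 0, 0, -2.2, 36, -20, 0, 0, 0, -2.2, 37, -19, 0, 0, 0, -2.2, 37, -17, 0, 0, 0, -2.2, 38, -16, 0, 0, 0, -2.2, 38, -14, 0, 0, 0, -2.2, 39, -13, 0, 0, 0, -2.2],
)

```text
time_s: 1.15
tool_pos: [0.4512, -0.2392, 0.2225]
tool_rot: [180.0, 0.0, 44.9]
force: [0.2, -0.1, 0.1]
grip_width: 0.0871
```

```bash
python3 plan.py 650 115 215 72 10
```

```text
max shift 41.0 turn 2.71
39,-11,1,0,0,-2.71,40,-9,1,0,0,-2.71,40,-7,1,0,0,-2.71,40,-6,1,0,0,-2.71,40,-4,1,0,0,-2.71,41,-2,0,0,0,-2.71,41,0,1,0,0,-2.71,40,3,0,0,0,-2.71,40,4,1,0,0,-2.71,40.5,6.5,0.3,0,0,-2.71
1.15 [ 0.45124252 -0.23917737  0.22246232] [1.79990927e+02 1.94629697e-02 4.48722825e+01] [ 0.16342977 -0.0786043   0.10383637]
```

Tracking is clean.

Request:
servo_tool(
  commands=[39, -11, 1, 0, 0, -2.7, 40, -9, 1, 0, 0, -2.7, 40, -7, 1, 0, 0, -2.7, 40, -6, 1, 0, 0, -2.7, 40, -4, 1, 0, 0, -2.7, 41, -2, 0, 0, 0, -2.7, 41, 0, 1, 0, 0, -2.7, 40, 3, 0, 0, 0, -2.7, 40, 4, 1, 0, 0, -2.7, 40, 6, 0, 0, 0, -2.8],
)

```text
time_s: 2.15
tool_pos: [0.6503, 0.1137, 0.215]
tool_rot: [-180.0, 0.0, 72.0]
force: [0.3, -0.4, 0.3]
grip_width: 0.0867
```

```bash
python3 - <<'E'
from h import *
C=cam('wrist'); p,d=read_camera('wrist'); save('w1',p); P=cloud(C,d); np.savez('w1.npz',p=p,P=P)
print(pose())
m=P[:,:,2]>0.075
m&=np.linalg.norm(P[:,:,:2]-[.655,.155],axis=2)<.1
q=P[m]*1000
for z in range(60,130,8):
    mm=np.linalg.norm(P[:,:,:2]-[.655,.155],axis=2)<.1
    k=P[mm&(P[:,:,2]>z/1000)&(P[:,:,2]<z/1000+.008)]*1000
    if len(k): print(z,len(k),np.round(np.percentile(k,[2,50,98],axis=0),0).tolist())
k=P[(np.abs(P[:,:,2]-.045)<.004)&mm]*1000; print(cv2.minAreaRect(k[:,:2].astype(np.float32)))
E
```

```text
(array([0.6512834 , 0.12256417, 0.2143454 ]), array([[ 3.00243929e-01,  9.53862309e-01,  5.28478115e-04],
       [ 9.53836181e-01, -3.00239724e-01,  7.25587897e-03],
       [ 7.07977959e-03, -1.67445206e-03, -9.99973536e-01]]))
60 61 [[646.0, 150.0, 60.0], [651.0, 154.0, 64.0], [654.0, 157.0, 68.0]]
68 55 [[646.0, 145.0, 68.0], [650.0, 149.0, 73.0], [653.0, 152.0, 75.0]]
76 21 [[646.0, 144.0, 76.0], [649.0, 146.0, 77.0], [652.0, 148.0, 79.0]]
84 93 [[638.0, 136.0, 85.0], [649.0, 144.0, 89.0], [655.0, 147.0, 92.0]]
92 158 [[638.0, 132.0, 92.0], [648.0, 141.0, 96.0], [654.0, 144.0, 100.0]]
100 172 [[635.0, 126.0, 100.0], [646.0, 136.0, 104.0], [652.0, 140.0, 108.0]]
108 403 [[635.0, 119.0, 108.0], [643.0, 128.0, 113.0], [650.0, 135.0, 116.0]]
116 3 [[642.0, 125.0, 116.0], [644.0, 126.0, 116.0], [645.0, 127.0, 116.0]]
((629.7017211914062, 168.91000366210938), (89.77191162109375, 129.9518280029297), 71.94505310058594)
```

View pics/w1.png

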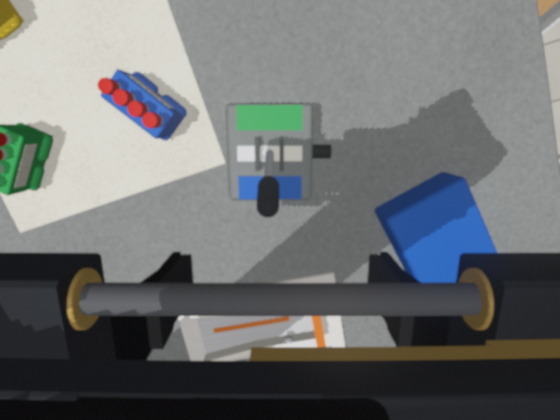

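```bash
python3 - <<'E'
from h import *
C=cam('wrist'); p,d=read_camera('wrist'); save('w2',p); P=cloud(C,d); print(C[3])
x0,y0=215,90; save('w2c',cv2.resize(p[y0:220,x0:340],None,fx=5,fy=5,interpolation=cv2.INTER_CUBIC))
np.savez('w2.npz',p=p,P=P,d=d,K=C[0],k1=C[1],Rc=C[2],c=C[3])
E
```

```text
[0.67095151 0.18839034 0.37606121]
```

View pics/w2c.png

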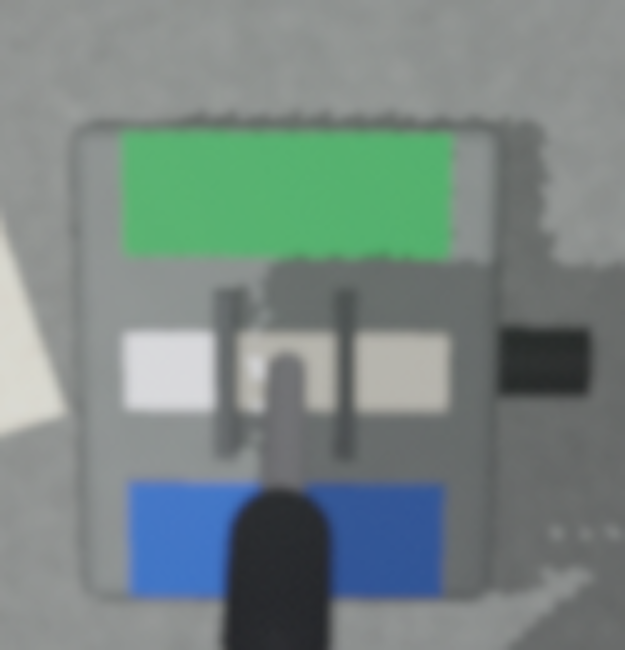

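```bash
python3 - <<'E'
from h import *
w=np.load('w2.npz'); C=(w['K'],float(w['k1']),w['Rc'],w['c'])
f=lambda a:np.array(a)/5-.4+[215,90]
q=onz(C,f([[287,371],[122,371],[452,371],[122,130],[452,130],[287,258],[287,484],[74,360],[497,360]]),.0455)*1000
print(q.round(1)); v=q[2]-q[1]; print('x angle',np.degrees(np.arctan2(v[1],v[0])), q[1:3].mean(0))
P=w['P']; mm=np.linalg.norm(P[:,:,:2]-[.655,.155],axis=2)<.1
for z in range(60,130,8):
    k=P[mm&(P[:,:,2]>z/1000)&(P[:,:,2]<z/1000+.008)]*1000
    if len(k): print(z,len(k),np.round(np.percentile(k,[2,50,98],axis=0),0).tolist())
E
```

```text
[[654.2 161.3  45.5]
 [624.9 170.6  45.5]
 [683.5 152.1  45.5]
 [639.  211.5  45.5]
 [695.8 193.5  45.5]
 [660.5 180.9  45.5]
 [647.7 141.1  45.5]
 [617.  175.2  45.5]
 [692.1 151.5  45.5]]
x angle -17.51881986795281 [654.20680769 161.33239531  45.5       ]
60 61 [[647.0, 149.0, 60.0], [651.0, 154.0, 64.0], [654.0, 157.0, 67.0]]
68 62 [[645.0, 144.0, 68.0], [650.0, 149.0, 72.0], [653.0, 152.0, 76.0]]
76 23 [[643.0, 144.0, 76.0], [649.0, 146.0, 78.0], [652.0, 148.0, 82.0]]
84 85 [[639.0, 138.0, 86.0], [649.0, 144.0, 89.0], [655.0, 147.0, 92.0]]
92 163 [[637.0, 133.0, 92.0], [648.0, 141.0, 96.0], [654.0, 145.0, 100.0]]
100 170 [[636.0, 128.0, 100.0], [646.0, 136.0, 104.0], [652.0, 140.0, 108.0]]
108 388 [[635.0, 120.0, 108.0], [643.0, 128.0, 113.0], [650.0, 135.0, 116.0]]
116 3 [[639.0, 127.0, 116.0], [639.0, 127.0, 116.0], [642.0, 128.0, 117.0]]
```

```bash
python3 plan.py 644 129 76 72.5 6
```

```text
max shift 23.4 turn 0.05
1,-1,23,-0.03,-0.05,-0.01,1,-1,23,-0.03,-0.05,-0.01,1,-1,23,-0.03,-0.05,-0.01,1,-2,23,-0.03,-0.05,-0.01,1,-1,23,-0.03,-0.05,-0.01,1.2,-1.9,23.4,-0.03,-0.05,-0.01
2.25 [0.64976822 0.12031907 0.21440085] [-179.82901091   -0.28069215   72.42154974] [-0.77359463  0.52371407 -0.44387797]
```

Request:
servo_tool(
  commands=[0, 0, 20, 0, 0, 0, 0, 0, 20, 0, 0, 0, 0, 0, 10, 0, 0, 0, 0, 0, 0, 0, 0, 0, 0, 0, 0, 0, 0, 0],
)

```text
time_s: 2.75
tool_pos: [0.65, 0.1124, 0.1661]
tool_rot: [180.0, -0.0, 71.9]
force: [0.1, -0.5, 0.1]
grip_width: 0.0869
```

```bash
python3 plan.py 644 129 76 72.5 6
```

```text
max shift 15.1 turn 0.11
2,-2,15,0,-0,-0.11,2,-2,15,0,-0,-0.11,2,-2,15,0,-0,-0.11,3,-2,15,0,-0,-0.11,2,-1,15,0,-0,-0.11,2.9,-1.8,15.1,0,-0,-0.11
2.75 [0.64997591 0.11241252 0.16605419] [ 1.79975192e+02 -4.38113760e-03  7.18614018e+01] [ 0.11195367 -0.47980113  0.1290803 ]
```

```bash
python3 - <<'E'
from h import *
C=cam('wrist'); print(pose()[0]); p,d=read_camera('wrist'); save('w3',p); P=cloud(C,d)
np.savez('w3.npz',p=p,P=P,d=d,K=C[0],k1=C[1],Rc=C[2],c=C[3])
hsv=cv2.cvtColor(p,cv2.COLOR_RGB2HSV); H,S,V=[hsv[...,i].astype(int) for i in range(3)]
m=((H>50)&(H<85)&(S>80)).astype(np.uint8); n,l,st,ce=cv2.connectedComponentsWithStats(m)
for i in range(1,n):
    if st[i,4]>500:
        ys,xs=np.where(l==i); w=onz(C,np.c_[xs,ys],.0455)*1000
        print(st[i],cv2.minAreaRect(w[:,:2].astype(np.float32)))
mm=np.linalg.norm(P[:,:,:2]-[.655,.155],axis=2)<.1
for z in range(60,130,8):
    k=P[mm&(P[:,:,2]>z/1000)&(P[:,:,2]<z/1000+.008)]*1000
    if len(k): print(z,len(k),np.round(np.percentile(k,[2,50,98],axis=0),0).tolist())
print(pose()[0])
E
```

```text
[0.64997591 0.11241252 0.16605419]
[ 228   99   78   30 2319] ((663.9276123046875, 191.8936767578125), (21.483478546142578, 59.48973846435547), 71.79085540771484)
[  0 129  18  69 773] ((452.5776672363281, 220.57345581054688), (55.80403137207031, 13.966134071350098), 60.62035369873047)
60 82 [[647.0, 149.0, 60.0], [652.0, 153.0, 64.0], [655.0, 157.0, 68.0]]
68 87 [[645.0, 145.0, 68.0], [650.0, 149.0, 72.0], [653.0, 152.0, 76.0]]
76 29 [[646.0, 144.0, 76.0], [649.0, 146.0, 77.0], [652.0, 148.0, 80.0]]
84 136 [[639.0, 137.0, 85.0], [649.0, 144.0, 90.0], [655.0, 147.0, 92.0]]
92 233 [[638.0, 133.0, 92.0], [648.0, 141.0, 96.0], [654.0, 144.0, 100.0]]
100 264 [[636.0, 127.0, 100.0], [646.0, 136.0, 104.0], [652.0, 140.0, 108.0]]
108 571 [[635.0, 120.0, 108.0], [643.0, 128.0, 113.0], [650.0, 135.0, 116.0]]
116 1 [[642.0, 128.0, 116.0], [642.0, 128.0, 116.0], [642.0, 128.0, 116.0]]
[0.65028863 0.11261638 0.16661744]
```

View pics/w3.png

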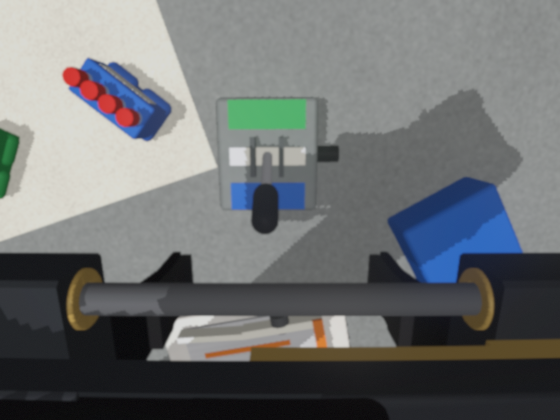

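The handle is at image (265,208). Two views agree on the pivot at (654,161) and on the handle centre at about (644,129,94). I descend with the jaws across the box's x.

Request:
servo_tool(
  commands=[3, -2, 10, 0, 0, -0.1, 3, -2, 15, 0, 0, -0.1, 3, -2, 15, 0, 0, -0.1, 2, -2, 15, 0, 0, -0.1, 2, -2, 15, 0, 0, -0.1, 2, -1, 10, 0, 0, -0.1, 0, 0, 10, 0, 0, 0, 0, 0, 0, 0, 0, 0, 0, 0, 0, 0, 0, 0],
)

```text
time_s: 3.7
tool_pos: [0.6442, 0.1303, 0.0756]
tool_rot: [180.0, -0.0, 72.5]
force: [0.5, 0.4, -0.2]
grip_width: 0.0873
```

Request:
servo_tool(
  commands=[0, 0, 0, 0, 0, 0, 0, 0, 0, 0, 0, 0, 0, 0, 0, 0, 0, 0, 0, 0, 0, 0, 0, 0, 0, 0, 0, 0, 0, 0, 0, 0, 0, 0, 0, 0, 0, 0, 0, 0, 0, 0],
  jaw=10,
  newtons=15,
)

```text
time_s: 4.4
tool_pos: [0.6439, 0.1304, 0.0755]
tool_rot: [180.0, 0.0, 72.5]
force: [-0.2, -0.7, -0.4]
grip_width: 0.0387
```

Request:
servo_tool(
  commands=[0, 0, 0, 0, 0, 0, 0, 0, 0, 0, 0, 0, 0, 0, 0, 0, 0, 0, 0, 0, 0, 0, 0, 0, 0, 0, 0, 0, 0, 0],
)

```text
time_s: 4.9
tool_pos: [0.6451, 0.13, 0.0756]
tool_rot: [179.9, -0.0, 72.5]
force: [5.2, 0.1, -3.0]
grip_width: 0.0173
```

Request:
servo_tool(
  commands=[5, 0, -3, 0, 0, 0, 5, 0, -2.5, 0, 0, 0, 5, 0, -2, 0, 0, 0, 5, 0, -1.5, 0, 0, 0, 5, 0, -1, 0, 0, 0, 5, 0, -0.5, 0, 0, 0, 2.6, 0, 0, 0, 0, 0, 0, 0, 0, 0, 0, 0, 0, 0, 0, 0, 0, 0],
)

```text
time_s: 5.8
tool_pos: [0.6541, 0.158, 0.0849]
tool_rot: [180.0, 0.2, 72.4]
force: [3.2, -3.4, -4.3]
grip_width: 0.0171
```

```bash
python3 - <<'E'
from h import *
p,d=read_camera('top'); save('t1',cv2.resize(p[160:240,150:280],None,fx=5,fy=5))
p,d=read_camera('scene'); save('s1',cv2.resize(p[220:320,240:360],None,fx=5,fy=5))
E
```

```text
(no output)
```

View pics/s1.png

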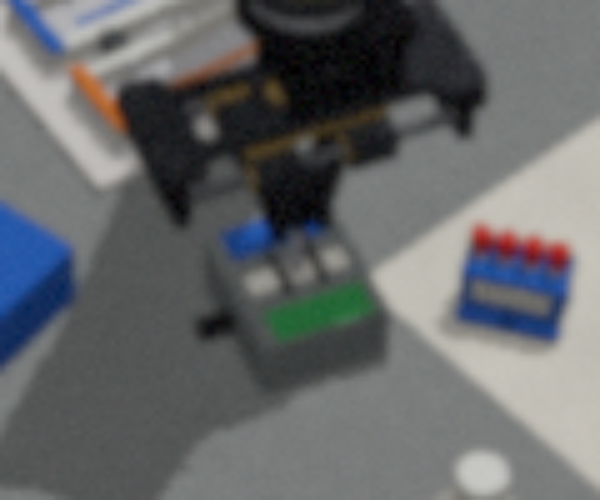

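Request:
servo_tool(
  commands=[2, 0, 0, 0, 0, 0, 1.2, 0, 0, 0, 0, 0, 0, 0, 0, 0, 0, 0, 0, 0, 0, 0, 0, 0],
)

```text
time_s: 6.3
tool_pos: [0.6549, 0.1604, 0.0849]
tool_rot: [180.0, 0.3, 72.4]
force: [2.2, -4.7, -3.1]
grip_width: 0.0177
```

Request:
servo_tool(
  commands=[0, 0, 0, 0, 0, 0, 0, 0, 0, 0, 0, 0, 0, 0, 0, 0, 0, 0, 0, 0, 0, 0, 0, 0, 0, 0, 0, 0, 0, 0, 0, 0, 0, 0, 0, 0],
  jaw=87,
)

```text
time_s: 6.9
tool_pos: [0.6545, 0.1648, 0.0861]
tool_rot: [-180.0, 0.0, 72.5]
force: [0.6, 0.1, -0.4]
grip_width: 0.0575
```

Request:
servo_tool(
  commands=[0, 0, -20, 0, 0, 0, 0, 0, -30, 0, 0, 0, 0, 0, -30, 0, 0, 0, 0, 0, -20, 0, 0, 0, 0, 0, -10, 0, 0, 0, 0, 0, 0, 0, 0, 0, 0, 0, 0, 0, 0, 0],
)

```text
time_s: 7.6
tool_pos: [0.6542, 0.1643, 0.1949]
tool_rot: [-179.9, 0.1, 72.5]
force: [0.6, -0.3, -1.3]
grip_width: 0.0869
```

```bash
cat > look.py <<'E'
import sys
from h import *
n=sys.argv[1]
C=cam('wrist'); print('tcp',pose()[0].round(4)); p,d=read_camera('wrist'); save('w'+n,p); P=cloud(C,d)
np.savez('w'+n+'.npz',p=p,P=P,d=d,K=C[0],k1=C[1],Rc=C[2],c=C[3])
if len(sys.argv)>2:
  mm=np.linalg.norm(P[:,:,:2]-[.655,.16],axis=2)<.06
  y=np.array([.301,.9537])
  for z in range(56,136,8):
    k=P[mm&(P[:,:,2]>z/1000)&(P[:,:,2]<z/1000+.008)]*1000
    if len(k): l=(k[:,:2]-[654.2,161.3])@y;print(z,len(k),np.round(np.percentile(l,[2,50,98]),1),np.round(np.percentile(k[:,2],[2,50,98])))
E
python3 look.py 4 lever
```

```text
tcp [0.6542 0.1643 0.1949]
56 162 [-14.1   3.2  14. ] [56. 57. 62.]
64 1 [4.3 4.3 4.3] [64. 64. 64.]
88 23 [ 4.9  9.4 10.5] [92. 94. 96.]
96 53 [ 4.8  9.5 10.7] [ 96. 100. 104.]
104 46 [ 5.9  9.6 10.9] [104. 108. 112.]
112 134 [-5.6  8.7 11.1] [112. 118. 120.]
120 389 [-4.4  3.3  9.6] [120. 123. 126.]
```

View pics/w4.png

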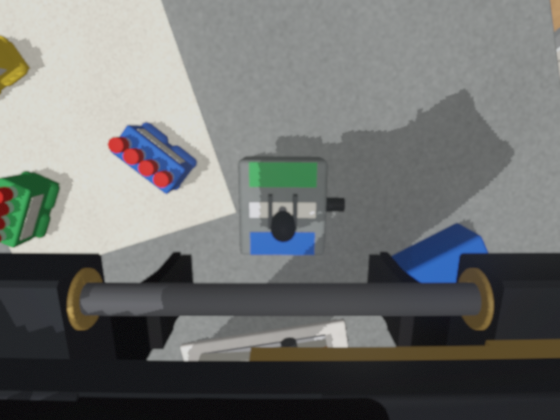

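The lever stands upright, within about 0.03 rad by its edge slope, with the handle over the white mark at (284,225). Next is the blue rack, which I'll view from above before grasping.

```bash
python3 plan.py 556 237 150 122 7
```

```text
max shift 16.0 turn 7.07
6,-16,6,-0.02,0,-7.07,8,-16,6,-0.02,0,-7.07,9,-15,6,-0.02,0,-7.07,11,-13,7,-0.02,0,-7.07,13,-12,6,-0.02,0,-7.07,14,-10,7,-0.02,0,-7.07,15.7,-8.1,6.4,-0.02,0,-7.07
7.65 [0.65394972 0.16411582 0.19431912] [-1.79883044e+02  8.45748816e-02  7.24956601e+01] [-0.61834282 -0.71657395 -0.38135081]
```

Request:
servo_tool(
  commands=[6, -16, 0, 0, 0, -7.1, 8, -16, 0, 0, 0, -7.1, 9, -15, 8, 0, 0, -7.1, 11, -13, 9, 0, 0, -7.1, 13, -12, 9, 0, 0, -7.1, 14, -10, 9, 0, 0, -7.1, 16, -8, 9, 0, 0, -7, 0, 0, 0, 0, 0, 0, 0, 0, 0, 0, 0, 0, 0, 0, 0, 0, 0, 0],
)

```text
time_s: 8.65
tool_pos: [0.5578, 0.2364, 0.152]
tool_rot: [180.0, 0.0, 121.9]
force: [0.2, 0.7, 0.3]
grip_width: 0.087
```

```bash
cat > rk.py <<'E'
import sys
from h import *
# rk.py n cx cy : measure rack near cx,cy (mm) from wrist
n=sys.argv[1]; cx,cy=[float(v)/1000 for v in sys.argv[2:4]]
C=cam('wrist'); print('tcp',pose()[0].round(4),pose()[1][:,0].round(3)); p,d=read_camera('wrist'); save('w'+n,p); P=cloud(C,d)
np.savez('w'+n+'.npz',p=p,P=P,d=d,K=C[0],k1=C[1],Rc=C[2],c=C[3])
near=np.linalg.norm(P[:,:,:2]-[cx,cy],axis=2)<.055
hsv=cv2.cvtColor(p,cv2.COLOR_RGB2HSV); H,S,V=[hsv[...,i].astype(int) for i in range(3)]
red=((H<7)|(H>174))&(S>140)&near&(P[:,:,2]>.06)
z0=float(sys.argv[4]) if len(sys.argv)>4 else 1
ys,xs=np.where(red); w=onz(C,np.c_[xs,ys],(68+z0)/1000)[:,:2]*1000
r=cv2.minAreaRect(w.astype(np.float32)); vx,vy,_,_=cv2.fitLine(w.astype(np.float32),2,0,.01,.01).ravel()
print('caps(top plane)',len(xs),np.round(r[0],1),np.round(r[1],1),'ang',round(float(np.degrees(np.arctan2(vy,vx))),1))
for lo,hi,nm in ((.045,.053,'bodytop'),(.064,.075,'capsdepth')):
    q=P[near&(P[:,:,2]>lo+z0/1000-.001)&(P[:,:,2]<hi+z0/1000)][:,:2]*1000
    r=cv2.minAreaRect(q.astype(np.float32)); print(nm,len(q),np.round(r[0],1),np.round(r[1],1),round(r[2],1))
E
python3 rk.py 5 556 237
```

```text
tcp [0.5578 0.2364 0.152 ] [-0.528  0.849 -0.001]
caps(top plane) 929 [553.4 241.2] [11.2 55.6] ang -57.0
bodytop 1785 [554.1 239.6] [29.9 61.7] 33.1
capsdepth 1057 [554.  239.7] [13.2 57.5] 33.3
```

View pics/w5.png

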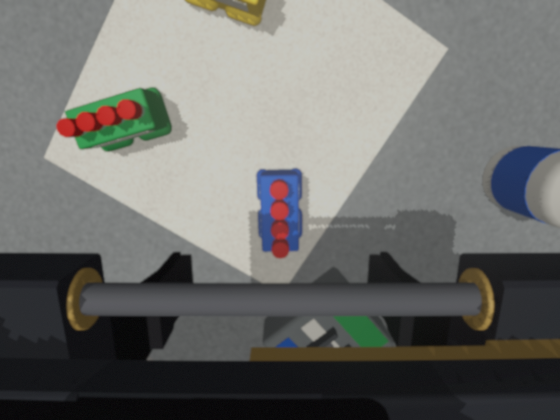

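The blue rack's centre is (554,239.6) at a yaw of 123, and the depth and cap sizes match its dimensions.

```bash
python3 plan.py 554 239.7 17 123 6
```

```text
max shift 23.0 turn 0.18
1,-0,23,0,0.01,-0.18,1,-0,22,0,0.01,-0.18,1,-0,23,0,0.01,-0.18,1,-1,22,0,0.01,-0.18,0,-0,23,0,0.01,-0.18,0.8,-0.7,22.2,0,0.01,-0.18
8.7 [0.55788498 0.23654365 0.15216594] [1.79975112e+02 3.08892693e-02 1.21896179e+02] [-0.95351362 -0.20480625 -0.57890617]
```

Request:
servo_tool(
  commands=[1, 0, 23, 0, 0, -0.2, 1, -0.5, 22, 0, 0, -0.2, 1, -0.5, 23, 0, 0, -0.2, 1, -0.5, 22, 0, 0, -0.2, 1, 0, 23, 0, 0, -0.2, 0, 0, 22, 0, 0, -0.1, 0, 0, 0, 0, 0, 0, 0, 0, 0, 0, 0, 0],
)

```text
time_s: 9.5
tool_pos: [0.5534, 0.2407, 0.0173]
tool_rot: [-180.0, -0.0, 123.1]
force: [-0.3, 0.4, 0.2]
grip_width: 0.0873
```

Request:
servo_tool(
  commands=[0, 0, 0, 0, 0, 0, 0, 0, 0, 0, 0, 0, 0, 0, 0, 0, 0, 0, 0, 0, 0, 0, 0, 0, 0, 0, 0, 0, 0, 0, 0, 0, 0, 0, 0, 0, 0, 0, 0, 0, 0, 0, 0, 0, 0, 0, 0, 0, 0, 0, 0, 0, 0, 0, 0, 0, 0, 0, 0, 0],
  jaw=20,
  newtons=25,
)

```text
time_s: 10.5
tool_pos: [0.5528, 0.2411, 0.017]
tool_rot: [180.0, -0.0, 123.2]
force: [-0.2, 0.3, 0.3]
grip_width: 0.0296
```

Request:
servo_tool(
  commands=[0, 0, -10, 0, 0, 0, 0, 0, -15, 0, 0, 0, 0, 0, -30, 0, 0, 0, 0, 0, -40, 0, 0, 0, 0, 0, -40, 0, 0, 0, 0, 0, -10, 0, 0, 0, 0, 0, 0, 0, 0, 0],
)

```text
time_s: 11.2
tool_pos: [0.5539, 0.2418, 0.1649]
tool_rot: [179.7, 0.1, 123.2]
force: [-0.3, -0.1, -2.3]
grip_width: 0.0301
```

```bash
python3 plan.py 531 -97 110 172.5 10; python3 - <<'E'
from h import *
p,d=read_camera('scene'); save('s2',cv2.resize(p[180:300,260:440],None,fx=4,fy=4))
E
```

```text
max shift 34.3 turn 4.93
-27,-20,5,0.02,0.02,-4.93,-25,-23,5,0.02,0.02,-4.93,-23,-25,6,0.02,0.02,-4.93,-21,-27,5,0.02,0.02,-4.93,-19,-28,6,0.02,0.02,-4.93,-16,-30,6,0.02,0.02,-4.93,-13,-31,5,0.02,0.02,-4.93,-11,-32,6,0.02,0.02,-4.93,-8,-33,5,0.02,0.02,-4.93,-5.1,-34.3,5.6,0.02,0.02,-4.93
11.2 [0.55388273 0.24184043 0.16493427] [1.79744169e+02 9.95692899e-02 1.23196923e+02] [-0.34884824 -0.05895043 -2.29179479]
```

View pics/s2.png

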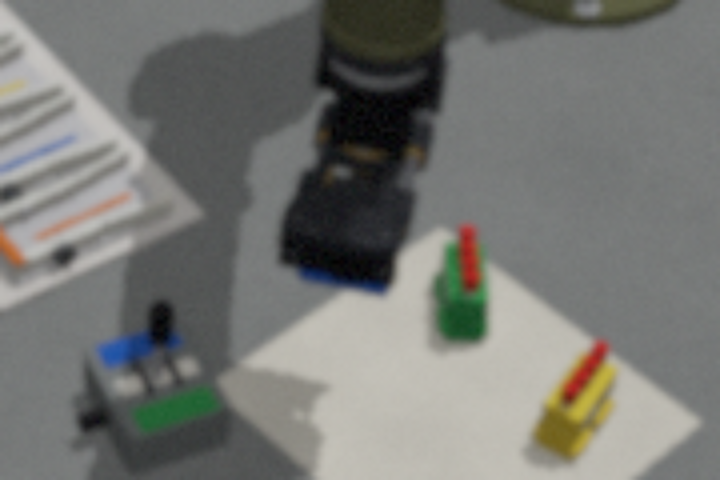

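The blue rack is held (30 mm width, about 2 N of load) and the lever is upright. I carry it to the blue lane.

Request:
servo_tool(
  commands=[-27, -20, 5, 0, 0, -4.9, -25, -23, 5, 0, 0, -4.9, -23, -25, 6, 0, 0, -4.9, -21, -27, 5, 0, 0, -4.9, -19, -28, 6, 0, 0, -5, -16, -30, 6, 0, 0, -5, -13, -31, 5, 0, 0, -5, -11, -32, 6, 0, 0, -4.9, -8, -33, 5, 0, 0, -4.9, -5, -34, 5, 0, 0, -4.9],
)

```text
time_s: 12.25
tool_pos: [0.5276, -0.0987, 0.1058]
tool_rot: [180.0, -0.2, 172.7]
force: [0.2, 0.3, -1.5]
grip_width: 0.0296
```

Request:
servo_tool(
  commands=[0, 0, 0, 0, 0, 0, 0, 0, 0, 0, 0, 0, 0, 0, 0, 0, 0, 0],
)

```text
time_s: 12.55
tool_pos: [0.5289, -0.0961, 0.1072]
tool_rot: [179.9, -0.1, 172.6]
force: [0.3, 1.1, -1.2]
grip_width: 0.0302
```

```bash
python3 look.py 6; python3 plan.py 531 -97 45 172.5 4
```

```text
tcp [ 0.5289 -0.0961  0.1072]
max shift 16.0 turn 0.03
-0,-0,16,0.01,-0.01,0.03,-1,-0,16,0.01,-0.01,0.03,-0,-1,15,0.01,-0.01,0.03,-0.9,-0,15.5,0.01,-0.01,0.03
12.6 [ 0.52925249 -0.09577897  0.10753294] [ 1.79952490e+02 -5.67878154e-02  1.72607619e+02] [-0.92398917  0.16291044 -1.26182173]
```

View pics/w6.png

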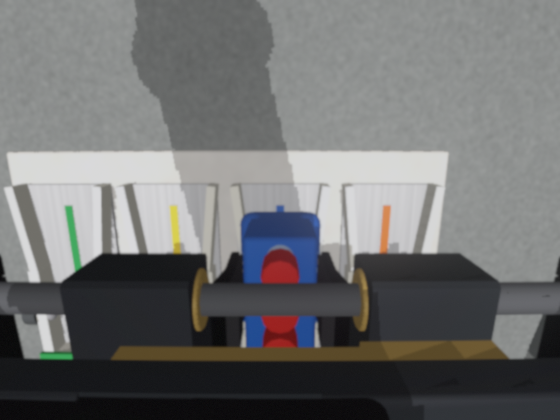

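The rack lines up with the blue lane, its body at (280,240) over the blue line at (280,210). Lowering.

Request:
servo_tool(
  commands=[-1, 0, 16, 0, 0, 0, -1, 0, 16, 0, 0, 0, 0, 0, 15, 0, 0, 0, 0, 0, 15, 0, 0, 0, 0, 0, 8, 0, 0, 0, 0, 0, 6, 0, 0, 0, 0, 0, 0, 0, 0, 0, 0, 0, 0, 0, 0, 0],
)

```text
time_s: 13.4
tool_pos: [0.5319, -0.0978, 0.0323]
tool_rot: [-180.0, 0.0, 172.5]
force: [0.8, 0.6, -0.1]
grip_width: 0.0297
```

Request:
servo_tool(
  commands=[0, 0, 1, 0, 0, 0, 0, 0, 0, 0, 0, 0],
)

```text
time_s: 13.6
tool_pos: [0.5319, -0.098, 0.0315]
tool_rot: [-180.0, 0.1, 172.5]
force: [-0.0, -0.4, -1.8]
grip_width: 0.0296
```

Request:
servo_tool(
  commands=[0, 0, 0, 0, 0, 0, 0, 0, 0, 0, 0, 0, 0, 0, 0, 0, 0, 0, 0, 0, 0, 0, 0, 0, 0, 0, 0, 0, 0, 0],
  jaw=56,
)

```text
time_s: 14.1
tool_pos: [0.5316, -0.0978, 0.0311]
tool_rot: [-180.0, 0.0, 172.5]
force: [-0.2, 0.3, 0.3]
grip_width: 0.0545
```

Request:
servo_tool(
  commands=[0, 0, -10, 0, 0, 0, 0, 0, -20, 0, 0, 0, 0, 0, -25, 0, 0, 0, 0, 0, -20, 0, 0, 0, 0, 0, 0, 0, 0, 0, 0, 0, 0, 0, 0, 0],
)

```text
time_s: 14.7
tool_pos: [0.5318, -0.098, 0.1066]
tool_rot: [-180.0, 0.1, 172.5]
force: [0.4, -0.3, -0.2]
grip_width: 0.056
```

```bash
python3 rk.py 7 531 -97 12
```

```text
tcp [ 0.5318 -0.098   0.1066] [-0.991  0.131 -0.001]
caps(top plane) 1303 [525.9 -96.9] [11.5 43.9] ang -7.5
bodytop 2435 [529.7 -97.7] [30.1 54.8] 82.5
capsdepth 1294 [526.8 -97.3] [13.4 45. ] 82.0
```

View pics/w7.png

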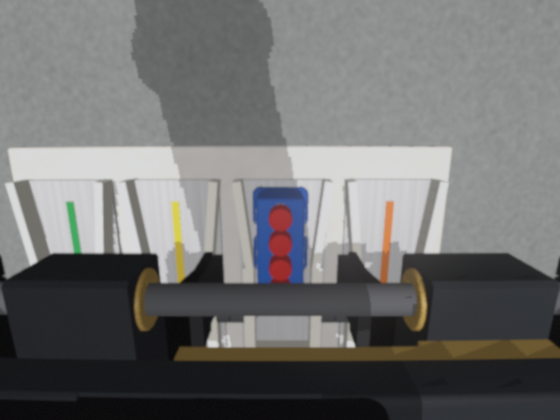

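Request:
servo_tool(
  commands=[20, 0, 0, 0, 0, 0, 25, 0, 0, 0, 0, 0, 12, 1, 0, 0, 0, 0, 0, 0, 20, 0, 0, 0, 0, 0, 30, 0, 0, 0, 0, 0, 20, 0, 0, 0, 0, 0, 10, 0, 0, 0, 0, 0, 0, 0, 0, 0, 0, 0, 0, 0, 0, 0],
  jaw=0,
)

```text
time_s: 15.65
tool_pos: [0.4755, -0.0891, 0.0263]
tool_rot: [180.0, 0.0, 172.5]
force: [-0.1, 0.7, -0.7]
grip_width: 0.0012
```

Request:
servo_tool(
  commands=[-8, 0, 0, 0, 0, 0, -8, 0, 0, 0, 0, 0, -8, 0, 0, 0, 0, 0, -8, 0, 0, 0, 0, 0, -8, 0, 0, 0, 0, 0, -8, 0, 0, 0, 0, 0, 0, 0, 0, 0, 0, 0],
)

```text
time_s: 16.35
tool_pos: [0.5241, -0.0955, 0.0261]
tool_rot: [179.9, 0.1, 172.5]
force: [-0.2, -0.4, 0.0]
grip_width: 0.0006
```

```bash
cat > uv.py <<'E'
from h import *
a=np.radians(-7.5);u=np.array([np.cos(a),np.sin(a)]);n=np.array([-u[1],u[0]])
p,R=pose(); o=monitor.get_obs(); print('u',p[:2]@u*1000,'l',p[:2]@n*1000,'z',p[2]*1000,'Fu',o['force'][:2]@u,'F',o['force'],'t',o['time_s'])
E
python3 uv.py; python3 look.py 8
```

```text
u 532.066250361422 l -26.227603574219934 z 26.067798088987303 Fu -0.14578222739177196 F [-0.19662351 -0.37662282  0.03671115] t 16.35
tcp [ 0.5241 -0.0955  0.0261]
```

View pics/w8.png

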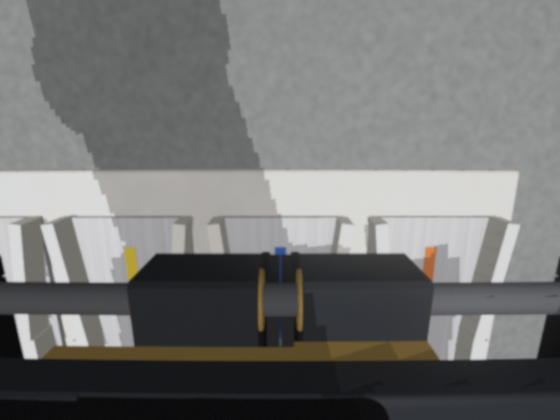

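Request:
servo_tool(
  commands=[-6, 0, 0, 0, 0, 0, -6, 0, 0, 0, 0, 0, -6, 0, 0, 0, 0, 0, -6, 0, 0, 0, 0, 0, 0, 0, 0, 0, 0, 0],
)

```text
time_s: 16.9
tool_pos: [0.5466, -0.0986, 0.0258]
tool_rot: [180.0, -0.0, 172.5]
force: [0.0, -0.3, 0.7]
grip_width: 0.0004
```

Request:
servo_tool(
  commands=[-3, 0, 0, 0, 0, 0, -3, 0, 0, 0, 0, 0, 0, 0, 0, 0, 0, 0, 0, 0, 0, 0, 0, 0],
)

```text
time_s: 17.3
tool_pos: [0.553, -0.0998, 0.0261]
tool_rot: [-180.0, 0.1, 172.5]
force: [-0.1, -1.6, 0.1]
grip_width: 0.0002
```

```bash
python3 uv.py
```

```text
u 561.2566773114503 l -26.73201061342457 z 26.09700782623212 Fu 0.09091943106545164 F [-0.12455195 -1.64262681  0.09296805] t 17.3
```

```bash
python3 - <<'E'
from h import *
p,d=read_camera('top'); save('t2',cv2.resize(p[180:275,240:370],None,fx=6,fy=6))
p,d=read_camera('scene'); save('s3',cv2.resize(p[160:270,190:330],None,fx=5,fy=5))
E
```

```text
(no output)
```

View pics/s3.png

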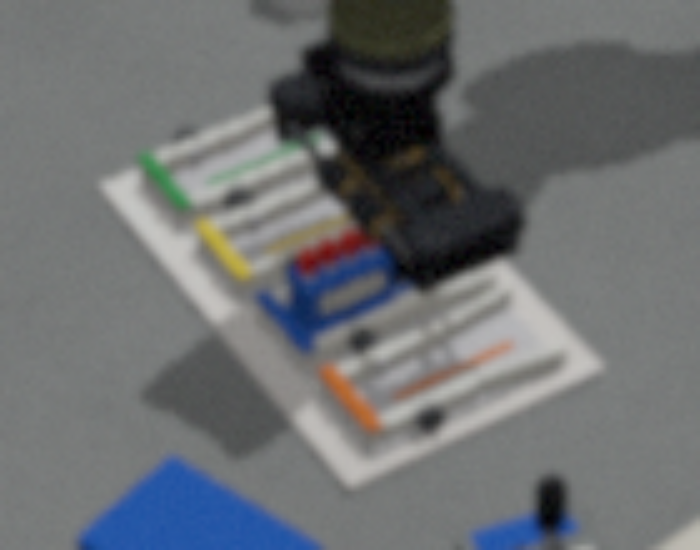

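View pics/t2.png

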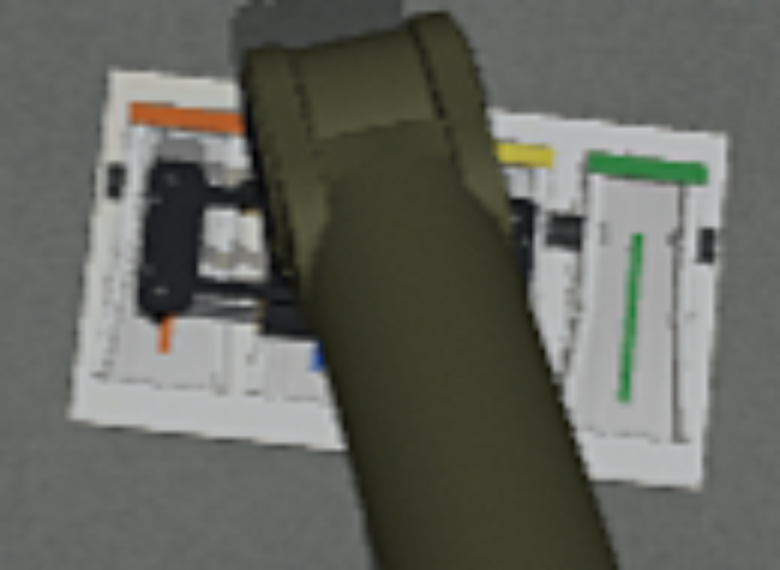

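Request:
servo_tool(
  commands=[-2, 0, 0, 0, 0, 0, -2, 0, 0, 0, 0, 0, 0, 0, 0, 0, 0, 0],
)

```text
time_s: 17.7
tool_pos: [0.557, -0.1002, 0.0262]
tool_rot: [180.0, 0.0, 172.5]
force: [-0.8, 0.8, -0.7]
grip_width: 0.0005
```

Request:
servo_tool(
  commands=[-2, 0, 0, 0, 0, 0, 0, 0, 0, 0, 0, 0],
)

```text
time_s: 17.9
tool_pos: [0.5588, -0.1004, 0.0261]
tool_rot: [180.0, 0.0, 172.5]
force: [-0.8, 0.0, 0.0]
grip_width: 0.0005
```

```bash
python3 uv.py
```

```text
u 567.0784973148957 l -26.59143058324625 z 26.053025987592175 Fu -0.7891298748623001 F [-0.78986419  0.04614461  0.02330846] t 17.9
```

Request:
servo_tool(
  commands=[-1, 0, 0, 0, 0, 0, -1, 0, 0, 0, 0, 0, 0, 0, 0, 0, 0, 0],
)

```text
time_s: 18.2
tool_pos: [0.5592, -0.1004, 0.0258]
tool_rot: [-180.0, -0.2, 172.5]
force: [-5.6, 1.1, 3.4]
grip_width: 0.0004
```

Request:
servo_tool(
  commands=[-1, 0, 0, 0, 0, 0, -1, 0, 0, 0, 0, 0, 0, 0, 0, 0, 0, 0],
)

```text
time_s: 18.5
tool_pos: [0.5592, -0.1004, 0.0256]
tool_rot: [-179.9, -0.4, 172.5]
force: [-10.4, 2.1, 8.5]
grip_width: 0.0008
```

```bash
python3 uv.py
```

```text
u 567.5630608813607 l -26.592570925421573 z 25.556414311932244 Fu -10.592119990662594 F [-10.40130263   2.14364601   8.52774234] t 18.5
```

Request:
servo_tool(
  commands=[-1, 0, 0, 0, 0, 0, -1, 0, 0, 0, 0, 0, 0, 0, 0, 0, 0, 0],
)

```text
time_s: 18.8
tool_pos: [0.5592, -0.1004, 0.0252]
tool_rot: [-179.9, -0.7, 172.5]
force: [-14.6, 2.2, 12.2]
grip_width: 0.0005
```

Request:
servo_tool(
  commands=[8, 0, 0, 0, 0, 0, 10, 0, 0, 0, 0, 0, 20, 0, -10, 0, 0, 0, 0, 0, -40, 0, 0, 0, 0, 0, -50, 0, 0, 0, 0, 0, -30, 0, 0, 0, 0, 0, 0, 0, 0, 0, 0, 0, 0, 0, 0, 0],
)

```text
time_s: 19.6
tool_pos: [0.527, -0.0966, 0.1564]
tool_rot: [-179.9, 0.1, 172.5]
force: [-1.1, 0.1, -1.2]
grip_width: 0.0008
```

```bash
python3 uv.py; python3 look.py 9
```

```text
u 535.1467217488027 l -26.997846752820696 z 156.44722541289585 Fu -1.0971704427578164 F [-1.09156396  0.1144978  -1.17453002] t 19.6
tcp [ 0.527  -0.0966  0.1564]
```

View pics/w9.png

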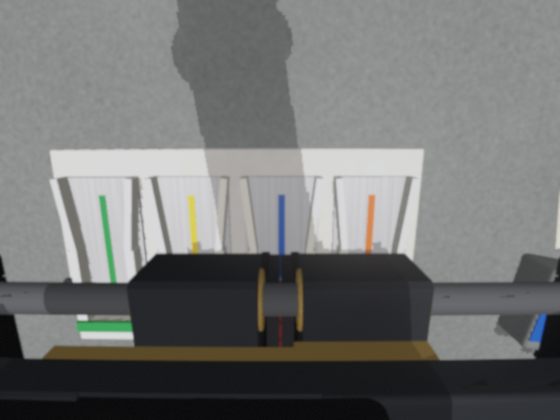

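```bash
python3 plan.py 470 80 170 110 9; python3 - <<'E'
from h import *
p,d=read_camera('scene'); save('s4',cv2.resize(p[160:270,190:330],None,fx=5,fy=5))
E
```

```text
max shift 20.0 turn 6.94
9,19,-2,-0.01,0,6.94,11,17,-2,-0.01,0,6.94,13,16,-2,-0.01,0,6.94,15,14,-1,-0.01,0,6.94,16,12,-2,-0.01,0,6.94,18,11,-1,-0.01,0,6.94,19,8,-2,-0.01,0,6.94,20,6,-1,-0.01,0,6.94,19.9,3.5,-1.7,-0.01,0,6.94
19.65 [ 0.5262149  -0.09648274  0.15534856] [-1.79956359e+02 -1.38946956e-02  1.72473757e+02] [-0.14142376  0.49118558 -0.27010083]
```

View pics/s4.png

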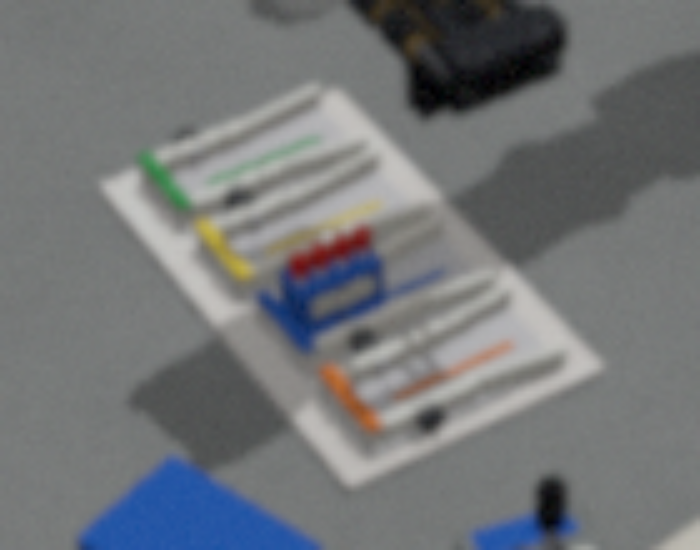

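The blue rack sits against its end stop. Next is green; I retreat that way and check blue from the top camera on the way.

Request:
servo_tool(
  commands=[9, 19, -2, 0, 0, 7, 11, 17, -2, 0, 0, 7, 13, 16, -2, 0, 0, 7, 15, 14, -2, 0, 0, 7, 16, 12, -2, 0, 0, 7, 18, 11, -1, 0, 0, 7, 19, 8, -2, 0, 0, 7, 20, 6, -1, 0, 0, 7, 20, 4, 0, 0, 0, 7, 0, 0, 0, 0, 0, 0],
  jaw=87,
)

```text
time_s: 20.7
tool_pos: [0.47, 0.0837, 0.1688]
tool_rot: [-179.9, -0.1, 109.7]
force: [0.7, 1.4, 0.6]
grip_width: 0.0724
```

```bash
python3 plan.py 411 232 150 50 9; python3 - <<'E'
from h import *
C=cam('top'); p,d=read_camera('top'); P=cloud(C,d); save('t3',cv2.resize(p[160:300,120:370],None,fx=3,fy=3))
near=np.linalg.norm(P[:,:,:2]-[.60,-.106],axis=2)<.06
a=np.radians(-7.5);u=np.array([np.cos(a),np.sin(a)]);n=np.array([-u[1],u[0]])
q=P[near&(P[:,:,2]>.055)][:,:2]*1000; print(len(q),np.percentile(q@u,[2,50,98]),np.percentile(q@n,[2,50,98]))
E
```

```text
max shift 18.0 turn 6.63
18,-1,2,-0.01,-0,6.63,18,-3,2,-0.01,-0,6.63,17,-5,2,-0.01,-0,6.63,16,-6,2,-0.01,-0,6.63,16,-8,2,-0.01,-0,6.63,14,-10,2,-0.01,-0,6.63,13,-12,2,-0.01,-0,6.63,12,-13,3,-0.01,-0,6.63,10.4,-14.7,2,-0.01,-0,6.63
20.7 [0.47002198 0.08371578 0.16882859] [-1.79904322e+02 -8.65586244e-02  1.09713255e+02] [0.71983279 1.41233342 0.55237303]
195 [579.9723096  607.15838365 637.78670921] [-40.13338992 -25.34906987 -11.20161704]
```

View pics/t3.png

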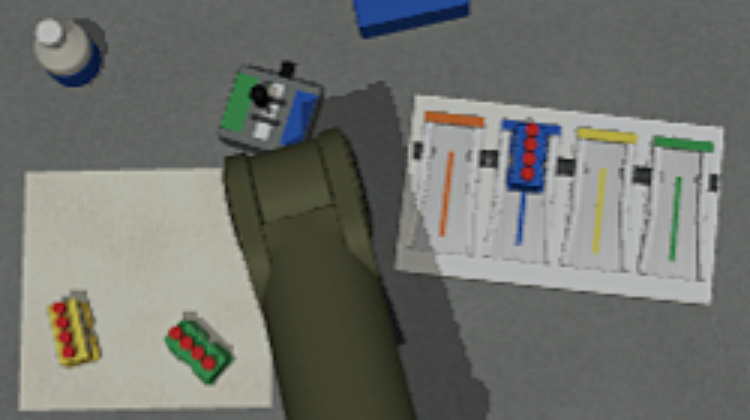

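Blue's extent along the lane is 580–638 mm, so its centre is 609 against a seat of 609: home. Now green, which hasn't moved.

Request:
servo_tool(
  commands=[18, -1, 2, 0, 0, 6.6, 18, -3, 2, 0, 0, 6.6, 17, -5, 2, 0, 0, 6.6, 16, -6, 2, 0, 0, 6.6, 16, -8, 2, 0, 0, 6.6, 14, -10, 2, 0, 0, 6.6, 13, -12, 2, 0, 0, 6.6, 12, -13, 3, 0, 0, 6.6, 10, -15, 2, 0, 0, 6.6, 0, 0, 0, 0, 0, 0],
)

```text
time_s: 21.75
tool_pos: [0.4115, 0.2299, 0.1502]
tool_rot: [-179.9, 0.0, 50.3]
force: [-0.5, -0.2, -0.1]
grip_width: 0.087
```

Request:
servo_tool(
  commands=[0, 0, 0, 0, 0, 0, 0, 0, 0, 0, 0, 0],
)

```text
time_s: 21.95
tool_pos: [0.4132, 0.2274, 0.1508]
tool_rot: [180.0, 0.0, 50.1]
force: [-0.3, 0.6, -0.0]
grip_width: 0.087
```

```bash
python3 rk.py 10 411 232
```

```text
tcp [0.4132 0.2274 0.1508] [ 0.641  0.767 -0.001]
caps(top plane) 951 [410.8 236. ] [56.2 11.3] ang 47.0
bodytop 1795 [409.4 235.2] [62. 30.] 47.0
capsdepth 1061 [409.4 235.1] [58.4 13.3] 46.6
```

View pics/w10.png

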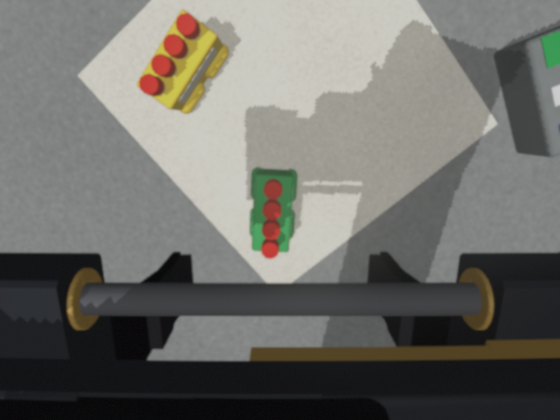

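Green's centre is (409.5,235.2) at a yaw of 47.

```bash
python3 plan.py 409.5 235.2 20 47 6
```

```text
max shift 22.0 turn 0.51
1,-1,22,0,0,0.51,1,-1,22,0,0,0.51,0,-1,22,0,0,0.51,0,-2,22,0,0,0.51,1,-1,21,0,0,0.51,0.4,-1.9,21.9,0,0,0.51
22.0 [0.41322442 0.22749323 0.15085827] [1.79988940e+02 2.80799263e-02 5.00799918e+01] [ 0.78184452  0.27016752 -0.11508397]
```

Request:
servo_tool(
  commands=[1, -1, 22, 0, 0, 0.5, 1, -1, 22, 0, 0, 0.5, 0.5, -1, 22, 0, 0, 0.5, 0.5, -2, 22, 0, 0, 0.5, 0.5, -1.5, 21, 0, 0, 0.5, 0.5, -1.5, 22, 0, 0, 0.5, 0, 0, 0, 0, 0, 0, 0, 0, 0, 0, 0, 0],
)

```text
time_s: 22.8
tool_pos: [0.4093, 0.2369, 0.0202]
tool_rot: [-180.0, 0.0, 47.1]
force: [0.3, 0.5, 0.2]
grip_width: 0.0868
```

Request:
servo_tool(
  commands=[0, 0, 0, 0, 0, 0, 0, 0, 0, 0, 0, 0, 0, 0, 0, 0, 0, 0, 0, 0, 0, 0, 0, 0, 0, 0, 0, 0, 0, 0, 0, 0, 0, 0, 0, 0, 0, 0, 0, 0, 0, 0, 0, 0, 0, 0, 0, 0, 0, 0, 0, 0, 0, 0, 0, 0, 0, 0, 0, 0],
  jaw=20,
)

```text
time_s: 23.8
tool_pos: [0.4092, 0.2372, 0.02]
tool_rot: [180.0, 0.0, 47.1]
force: [1.5, 0.6, 0.6]
grip_width: 0.0299
```

Request:
servo_tool(
  commands=[0, 0, -10, 0, 0, 0, 0, 0, -15, 0, 0, 0, 0, 0, -30, 0, 0, 0, 0, 0, -40, 0, 0, 0, 0, 0, -40, 0, 0, 0, 0, 0, -10, 0, 0, 0, 0, 0, 0, 0, 0, 0],
)

```text
time_s: 24.5
tool_pos: [0.4102, 0.2377, 0.1666]
tool_rot: [179.8, -0.1, 47.1]
force: [-0.2, 0.1, -2.3]
grip_width: 0.03
```

```bash
python3 - <<'E'
from h import *
a=np.radians(-7.5);u=np.array([np.cos(a),np.sin(a)]);n=np.array([-u[1],u[0]])
for nm,l in dict(yellow=-106.6,green=-186.6).items():
    for s in (538.9,485,): print(nm,s,s*u+l*n)
E
python3 plan.py 475 20 160 20 9
```

```text
yellow 538.9 [ 520.3755437  -176.02858721]
yellow 485 [ 466.93666568 -168.99322545]
green 538.9 [ 509.93344833 -255.34417612]
green 485 [ 456.4945703  -248.30881436]
max shift 25.4 turn 3.01
-13,22,1,0.02,-0.02,3.01,-12,22,1,0.02,-0.02,3.01,-10,23,1,0.02,-0.02,3.01,-9,23,1,0.02,-0.02,3.01,-8,24,1,0.02,-0.02,3.01,-7,24,0,0.02,-0.02,3.01,-5,25,1,0.02,-0.02,3.01,-4,25,0,0.02,-0.02,3.01,-3.1,25.4,0.8,0.02,-0.02,3.01
24.5 [0.41016372 0.23767329 0.16660277] [ 1.79805127e+02 -1.27220758e-01  4.70671752e+01] [-0.24535568  0.10722474 -2.26452499]
```

Request:
servo_tool(
  commands=[-13, 22, 1, 0, 0, 3, -12, 22, 1, 0, 0, 3, -10, 23, 1, 0, 0, 3, -9, 23, 1, 0, 0, 3, -8, 24, 1, 0, 0, 3, -7, 24, 0, 0, 0, 3, -5, 25, 1, 0, 0, 3, -4, 25, 0, 0, 0, 3, -3, 25, 0, 0, 0, 3],
)

```text
time_s: 25.4
tool_pos: [0.4747, 0.018, 0.159]
tool_rot: [-180.0, -0.0, 19.8]
force: [0.5, 0.0, -0.8]
grip_width: 0.0299
```

```bash
python3 plan.py 510 -255.5 110 -7.5 9
```

```text
max shift 31.0 turn 3.04
-7,30,5,-0,-0,3.04,-5,30,5,-0,-0,3.04,-3,30,6,-0,-0,3.04,-2,31,5,-0,-0,3.04,-0,31,6,-0,-0,3.04,1,31,5,-0,-0,3.04,3,30,6,-0,-0,3.04,5,30,5,-0,-0,3.04,6.5,30.1,5.9,-0,-0,3.04
25.4 [0.47469132 0.01800837 0.15897144] [-1.79994339e+02 -2.60422393e-03  1.98299300e+01] [ 0.45301452  0.00328755 -0.75114984]
```

Request:
servo_tool(
  commands=[-7, 30, 5, 0, 0, 3, -5, 30, 5, 0, 0, 3, -3, 30, 6, 0, 0, 3, -2, 31, 5, 0, 0, 3, 0, 31, 6, 0, 0, 3, 1, 31, 5, 0, 0, 3.1, 3, 30, 6, 0, 0, 3.1, 5, 30, 5, 0, 0, 3.1, 7, 30, 6, 0, 0, 3.1, 0, 0, 0, 0, 0, 0],
)

```text
time_s: 26.4
tool_pos: [0.5098, -0.2603, 0.1079]
tool_rot: [179.9, 0.1, -7.9]
force: [0.3, -0.4, -1.5]
grip_width: 0.0298
```

Request:
servo_tool(
  commands=[0, 0, 0, 0, 0, 0, 0, 0, 0, 0, 0, 0],
)

```text
time_s: 26.6
tool_pos: [0.5115, -0.2525, 0.1096]
tool_rot: [-179.9, 0.0, -7.3]
force: [0.1, 0.7, -1.1]
grip_width: 0.03
```

```bash
python3 look.py 11;python3 plan.py 510 -255.5 42 -7.5 5
```

```text
tcp [ 0.5115 -0.2525  0.1096]
max shift 14.0 turn 0.05
-0,1,14,-0,0,0.05,-0,1,13,-0,0,0.05,-0,0,14,-0,0,0.05,-1,1,13,-0,0,0.05,-0.2,0.5,13.9,-0,0,0.05
26.65 [ 0.5116692  -0.25226406  0.10990699] [-1.79977970e+02  1.21629708e-02 -7.24017377e+00] [-1.01059229  0.0424469  -1.7289378 ]
```

View pics/w11.png

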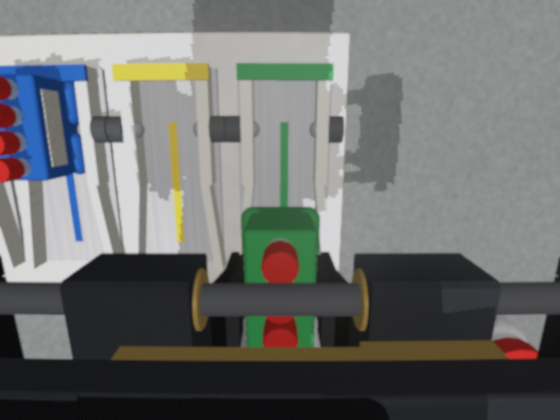

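Request:
servo_tool(
  commands=[0, 0, 14, 0, 0, 0, 0, 0, 14, 0, 0, 0, 0, 0, 14, 0, 0, 0, 0, 0, 14, 0, 0, 0, 0, 0, 8, 0, 0, 0, 0, 0, 6, 0, 0, 0, 0, 0, 3, 0, 0, 0, 0, 0, 0, 0, 0, 0, 0, 0, 0, 0, 0, 0],
)

```text
time_s: 27.55
tool_pos: [0.512, -0.2532, 0.0375]
tool_rot: [180.0, -0.0, -7.3]
force: [0.3, 0.4, -1.8]
grip_width: 0.0295
```

```bash
python3 uv.py
```

```text
u 540.6926737342533 l -184.2360535698495 z 37.50425646661995 Fu 0.2938273001509668 F [ 0.34474813  0.36752366 -1.84403383] t 27.55
```

Request:
servo_tool(
  commands=[-1, 2.4, 0, 0, 0, 0.2, 0, 0, 4, 0, 0, 0, 0, 0, 1, 0, 0, 0, 0, 0, 0, 0, 0, 0],
)

```text
time_s: 27.95
tool_pos: [0.5102, -0.2555, 0.032]
tool_rot: [180.0, 0.0, -7.5]
force: [0.3, 0.1, -1.7]
grip_width: 0.0301
```

Request:
servo_tool(
  commands=[0, 0, 0, 0, 0, 0, 0, 0, 0, 0, 0, 0, 0, 0, 0, 0, 0, 0, 0, 0, 0, 0, 0, 0, 0, 0, 0, 0, 0, 0],
  jaw=56,
)

```text
time_s: 28.45
tool_pos: [0.5103, -0.2553, 0.0321]
tool_rot: [180.0, -0.0, -7.5]
force: [-0.3, -0.1, 1.1]
grip_width: 0.0545
```

Request:
servo_tool(
  commands=[0, 0, -10, 0, 0, 0, 0, 0, -25, 0, 0, 0, 0, 0, -35, 0, 0, 0, -20, 0, 0, 0, 0, 0, -25, 0, 0, 0, 0, 0, -12, 0, 0, 0, 0, 0, 0, 0, 0, 0, 0, 0],
)

```text
time_s: 29.15
tool_pos: [0.4525, -0.2484, 0.1024]
tool_rot: [179.9, 0.0, -7.6]
force: [-0.6, -0.7, -0.4]
grip_width: 0.0562
```

```bash
python3 uv.py; python3 rk.py 12 510 -255 12
```

```text
u 481.0318789319154 l -187.16555310307658 z 102.42726063852025 Fu -0.491161369352197 F [-0.5835358  -0.66946108 -0.43127788] t 29.15
tcp [ 0.4525 -0.2484  0.1024] [ 0.991 -0.132 -0.001]
caps(top plane) 1818 [ 508.7 -254.8] [11.7 55.6] ang -7.6
bodytop 3520 [ 508.1 -254.5] [30.1 62.1] 82.3
capsdepth 2116 [ 508.2 -254.6] [13.3 58.1] 82.6
```

View pics/w12.png

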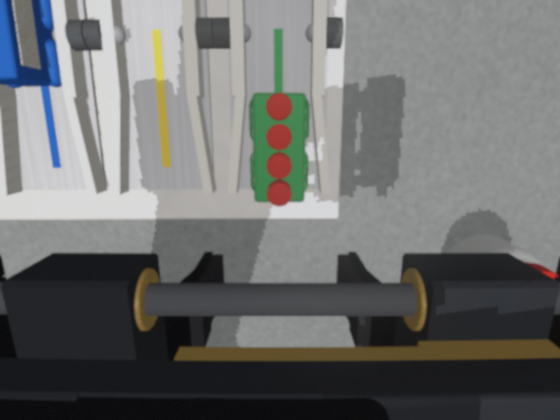

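Green is in its lane mouth, in line at (280,145). Now I push from behind.

Request:
servo_tool(
  commands=[0, 0, 0, 0, 0, 0, 0, 0, 20, 0, 0, 0, 0, 0, 30, 0, 0, 0, 0, 0, 18, 0, 0, 0, 0, 0, 8, 0, 0, 0, 0, 0, 0, 0, 0, 0, 0, 0, 0, 0, 0, 0],
  jaw=0,
)

```text
time_s: 29.9
tool_pos: [0.4549, -0.248, 0.0267]
tool_rot: [-180.0, -0.1, -7.5]
force: [1.3, 0.5, -0.1]
grip_width: 0.0081
```

Request:
servo_tool(
  commands=[7, 0, 0, 0, 0, 0, 8, 0, 0, 0, 0, 0, 8, 0, 0, 0, 0, 0, 8, 0, 0, 0, 0, 0, 8, 0, 0, 0, 0, 0, 8, 0, 0, 0, 0, 0, 8, 0, 0, 0, 0, 0, 0, 0, 0, 0, 0, 0],
)

```text
time_s: 30.7
tool_pos: [0.5083, -0.2549, 0.0257]
tool_rot: [-180.0, 0.1, -7.5]
force: [-2.8, -0.5, 2.0]
grip_width: 0.0
```

```bash
python3 uv.py
```

```text
u 537.2162122050479 l -186.39891396511356 z 25.712114882690443 Fu -2.69752259687573 F [-2.79037179 -0.52845464  1.98828568] t 30.7
```

Request:
servo_tool(
  commands=[4, 0, 0, 0, 0, 0, 4, 0, 0, 0, 0, 0, 4, 0, 0, 0, 0, 0, 0, 0, 0, 0, 0, 0],
)

```text
time_s: 31.1
tool_pos: [0.5202, -0.2566, 0.0258]
tool_rot: [-180.0, 0.0, -7.5]
force: [-1.0, 0.3, -0.3]
grip_width: 0.0004
```

Request:
servo_tool(
  commands=[4, 0, 0, 0, 0, 0, 4, 0, 0, 0, 0, 0, 4, 0, 0, 0, 0, 0, 0, 0, 0, 0, 0, 0],
)

```text
time_s: 31.5
tool_pos: [0.5332, -0.2583, 0.0262]
tool_rot: [-180.0, -0.1, -7.5]
force: [-0.2, 0.4, 0.5]
grip_width: 0.0006
```

Request:
servo_tool(
  commands=[2, 0, 0, 0, 0, 0, 2, 0, 0, 0, 0, 0, 2, 0, 0, 0, 0, 0, 0, 0, 0, 0, 0, 0],
)

```text
time_s: 31.9
tool_pos: [0.5383, -0.259, 0.0261]
tool_rot: [180.0, -0.0, -7.5]
force: [-0.1, 0.2, -0.1]
grip_width: 0.0002
```

```bash
python3 uv.py
```

```text
u 567.4778106715335 l -186.52160025304468 z 26.086132727685495 Fu -0.09750016801664846 F [-0.0781376   0.1534638  -0.10433188] t 31.9
```

Request:
servo_tool(
  commands=[1, 0, 0, 0, 0, 0, 1, 0, 0, 0, 0, 0, 1, 0, 0, 0, 0, 0, 0, 0, 0, 0, 0, 0],
)

```text
time_s: 32.3
tool_pos: [0.5385, -0.2591, 0.0257]
tool_rot: [180.0, 0.3, -7.5]
force: [-7.4, 2.3, 5.5]
grip_width: 0.0002
```

Request:
servo_tool(
  commands=[1, 0, 0, 0, 0, 0, 1, 0, 0, 0, 0, 0, 0, 0, 0, 0, 0, 0],
)

```text
time_s: 32.6
tool_pos: [0.5384, -0.2591, 0.0255]
tool_rot: [180.0, 0.6, -7.5]
force: [-12.6, 1.7, 9.3]
grip_width: 0.0008
```

```bash
python3 uv.py;  python3 look.py 13
```

```text
u 567.647779090883 l -186.6446712312537 z 25.49947587018631 Fu -12.719347012556002 F [-12.60853192   1.67539427   9.26010046] t 32.6
tcp [ 0.5384 -0.2591  0.0255]
```

View pics/w13.png

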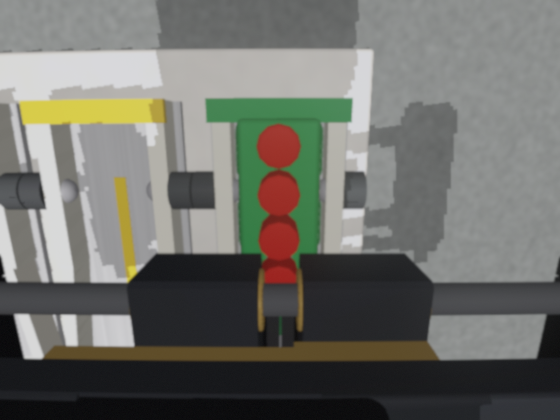

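Green is against its end stop, with the same hard stop at u = 567.6. Backing off, then yellow.

Request:
servo_tool(
  commands=[-8, 0, 0, 0, 0, 0, -12, 0, 0, 0, 0, 0, -20, 0, -10, 0, 0, 0, 0, 0, -40, 0, 0, 0, 0, 0, -50, 0, 0, 0, 0, 0, -40, 0, 0, 0, 0, 0, 0, 0, 0, 0],
  jaw=0,
)

```text
time_s: 33.35
tool_pos: [0.5072, -0.2558, 0.1726]
tool_rot: [179.7, -0.7, -7.5]
force: [0.5, -0.6, 0.3]
grip_width: 0.0006
```

```bash
python3 plan.py 480 50 165 5 9
```

```text
max shift 34.0 turn 1.39
-7,-33,1,0.04,-0.07,-1.39,-7,-34,1,0.04,-0.07,-1.39,-6,-34,1,0.04,-0.07,-1.39,-5,-34,0,0.04,-0.07,-1.39,-4,-34,1,0.04,-0.07,-1.39,-3,-34,1,0.04,-0.07,-1.39,-3,-34,0,0.04,-0.07,-1.39,-2,-34,1,0.04,-0.07,-1.39,-0.6,-33.2,0.2,0.04,-0.07,-1.39
33.35 [ 0.50715    -0.25583759  0.17259514] [179.681945    -0.65433477  -7.50511165] [ 0.50110435 -0.60022409  0.2564041 ]
```

Request:
servo_tool(
  commands=[-7, -33, 1, 0, 0, -1.4, -7, -34, 1, 0, 0, -1.4, -6, -34, 1, 0, 0, -1.4, -5, -34, 0, 0, 0, -1.4, -4, -34, 1, 0, 0, -1.4, -3, -34, 1, 0, 0, -1.4, -3, -34, 0, 0, 0, -1.4, -2, -34, 1, 0, 0, -1.4, -1, -33, 0, 0, 0, -1.4],
  jaw=87,
)

```text
time_s: 34.25
tool_pos: [0.4749, 0.0536, 0.1598]
tool_rot: [180.0, -0.0, 5.2]
force: [0.4, -0.5, 0.9]
grip_width: 0.0642
```

```bash
python3 plan.py 432 362 150 17 9; python3 - <<'E'
from h import *
C=cam('top'); p,d=read_camera('top'); P=cloud(C,d); save('t4',cv2.resize(p[160:300,120:370],None,fx=3,fy=3))
a=np.radians(-7.5);u=np.array([np.cos(a),np.sin(a)]);n=np.array([-u[1],u[0]])
for l in (-26.6,-186.6):
  c=(608.9*u+l*n)/1000
  near=np.linalg.norm(P[:,:,:2]-c,axis=2)<.05
  q=P[near&(P[:,:,2]>.055)][:,:2]*1000; print(len(q),np.percentile(q@u,[2,50,98]),np.percentile(q@n,[2,50,98]))
E
```

```text
max shift 35.0 turn 1.31
-2,-35,1,0,-0,-1.31,-1,-35,1,0,-0,-1.31,0,-34,1,0,-0,-1.31,1,-35,1,0,-0,-1.31,2,-34,1,0,-0,-1.31,2,-34,1,0,-0,-1.31,3,-35,1,0,-0,-1.31,4,-34,1,0,-0,-1.31,4.7,-34.5,1.6,0,-0,-1.31
34.25 [0.47487751 0.0536079  0.15980257] [ 1.79962306e+02 -2.11058972e-02  5.21619669e+00] [ 0.44958971 -0.47595201  0.90926676]
196 [578.66919933 607.01127528 637.18706838] [-39.93651641 -24.75835701 -10.93292571]
200 [579.52255885 608.01184591 639.29399183] [-200.54303516 -183.5625522  -170.91167499]
```

View pics/t4.png

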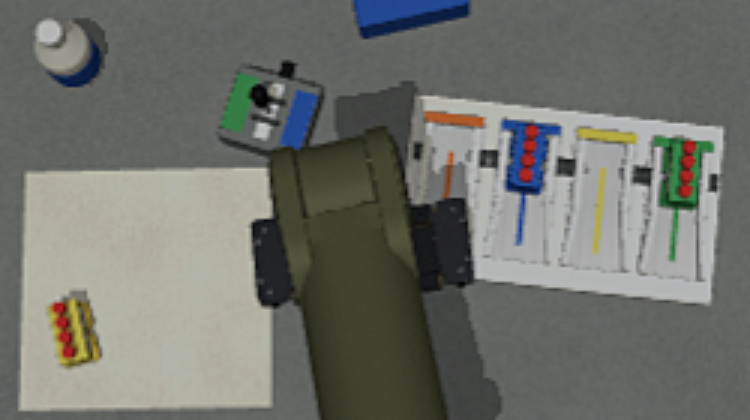

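Blue and green are both home, and yellow hasn't moved.

Request:
servo_tool(
  commands=[-2, -35, 1, 0, 0, -1.3, -1, -35, 1, 0, 0, -1.3, 0, -34, 1, 0, 0, -1.3, 1, -35, 1, 0, 0, -1.3, 2, -34, 1, 0, 0, -1.3, 2, -34, 1, 0, 0, -1.3, 3, -35, 1, 0, 0, -1.3, 4, -34, 1, 0, 0, -1.3, 5, -33, 1, 0, 0, -1.3, 0, 0, 0, 0, 0, 0],
)

```text
time_s: 35.3
tool_pos: [0.4305, 0.3646, 0.1511]
tool_rot: [-179.7, 0.0, 17.3]
force: [-0.6, 0.4, -0.3]
grip_width: 0.0868
```

Request:
servo_tool(
  commands=[0, 0, 0, 0, 0, 0, 0, 0, 0, 0, 0, 0, 0, 0, 0, 0, 0, 0],
)

```text
time_s: 35.6
tool_pos: [0.435, 0.3569, 0.1509]
tool_rot: [179.9, -0.0, 16.7]
force: [0.3, -0.1, -0.3]
grip_width: 0.0871
```

```bash
python3 rk.py 14 432 362
```

```text
tcp [0.435  0.3569 0.1509] [0.958 0.287 0.   ]
caps(top plane) 913 [431.7 364.2] [56.2 11.1] ang 13.3
bodytop 1764 [429.8 364.1] [61.7 30. ] 13.5
capsdepth 1050 [430.  364.2] [58.  13.3] 13.8
```

View pics/w14.png

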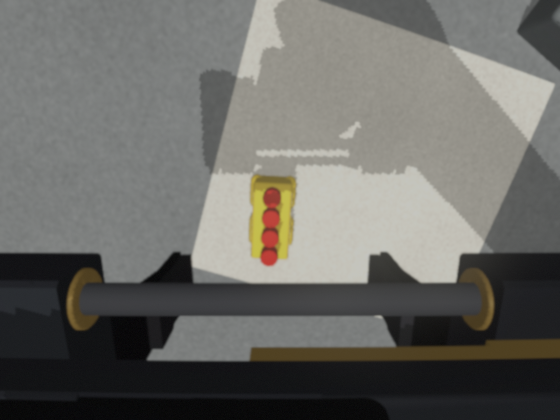

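Yellow's centre is (430,364.1) at a yaw of 13.5.

```bash
python3 plan.py 430 364.1 20 13.5 6
```

```text
max shift 22.0 turn 0.53
-0,-1,22,0.01,-0,0.53,-1,-1,22,0.01,-0,0.53,-0,-2,22,0.01,-0,0.53,-1,-1,22,0.01,-0,0.53,-0,-2,21,0.01,-0,0.53,-1,-1.3,22,0.01,-0,0.53
35.65 [0.43499187 0.35696796 0.15096046] [ 1.79936593e+02 -1.47765385e-02  1.66542565e+01] [0.52586508 0.39661981 0.54561957]
```

Request:
servo_tool(
  commands=[0, -1, 22, 0, 0, 0.5, -1, -1, 22, 0, 0, 0.5, 0, -2, 22, 0, 0, 0.5, -1, -1, 22, 0, 0, 0.5, 0, -2, 21, 0, 0, 0.5, -1, -1, 22, 0, 0, 0.6, 0, 0, 0, 0, 0, 0, 0, 0, 0, 0, 0, 0],
)

```text
time_s: 36.45
tool_pos: [0.4296, 0.3647, 0.0204]
tool_rot: [180.0, 0.0, 13.6]
force: [0.4, 0.6, 0.1]
grip_width: 0.087
```

Request:
servo_tool(
  commands=[0, 0, 0, 0, 0, 0, 0, 0, 0, 0, 0, 0, 0, 0, 0, 0, 0, 0, 0, 0, 0, 0, 0, 0, 0, 0, 0, 0, 0, 0, 0, 0, 0, 0, 0, 0, 0, 0, 0, 0, 0, 0, 0, 0, 0, 0, 0, 0, 0, 0, 0, 0, 0, 0, 0, 0, 0, 0, 0, 0],
  jaw=20,
)

```text
time_s: 37.45
tool_pos: [0.4292, 0.365, 0.0199]
tool_rot: [180.0, 0.0, 13.7]
force: [0.0, -0.8, 1.2]
grip_width: 0.0294
```

Request:
servo_tool(
  commands=[0, 0, -10, 0, 0, 0, 0, 0, -15, 0, 0, 0, 0, 0, -30, 0, 0, 0, 0, 0, -40, 0, 0, 0, 0, 0, -40, 0, 0, 0, 0, 0, -10, 0, 0, 0, 0, 0, 0, 0, 0, 0],
)

```text
time_s: 38.15
tool_pos: [0.43, 0.3665, 0.1676]
tool_rot: [-179.9, -0.3, 13.7]
force: [-0.1, -0.3, -2.0]
grip_width: 0.0297
```

```bash
python3 plan.py 475 90 160 5 9
```

```text
max shift 31.9 turn 0.97
-2,31,1,-0.01,-0.03,0.97,-2,31,1,-0.01,-0.03,0.97,-1,31,1,-0.01,-0.03,0.97,-1,31,1,-0.01,-0.03,0.97,-0,31,1,-0.01,-0.03,0.97,0,31,1,-0.01,-0.03,0.97,1,31,0,-0.01,-0.03,0.97,1,31,1,-0.01,-0.03,0.97,1.2,31.9,0.4,-0.01,-0.03,0.97
38.15 [0.43002188 0.36646331 0.16756787] [-179.94263627   -0.25503276   13.6998212 ] [-0.07732112 -0.32853256 -2.01129384]
```

Request:
servo_tool(
  commands=[-2, 31, 1, 0, 0, 1, -2, 31, 1, 0, 0, 1, -1, 31, 1, 0, 0, 1, -1, 31, 1, 0, 0, 1, 0, 31, 1, 0, 0, 1, 0, 31, 1, 0, 0, 1, 1, 31, 0, 0, 0, 1, 1, 31, 1, 0, 0, 1, 1, 32, 0, 0, 0, 1],
)

```text
time_s: 39.05
tool_pos: [0.472, 0.087, 0.1564]
tool_rot: [180.0, 0.2, 4.7]
force: [0.7, -0.0, -2.6]
grip_width: 0.03
```

```bash
python3 plan.py 520 -176 110 -7.5 9
```

```text
max shift 30.0 turn 1.35
3,30,5,0,0.02,1.35,4,29,5,0,0.02,1.35,4,29,5,0,0.02,1.35,5,29,5,0,0.02,1.35,6,29,5,0,0.02,1.35,6,29,5,0,0.02,1.35,7,29,5,0,0.02,1.35,8,29,6,0,0.02,1.35,8.4,28.9,5.4,0,0.02,1.35
39.05 [0.47202695 0.08703987 0.15643317] [1.79997071e+02 1.53440290e-01 4.65366013e+00] [ 0.67550972 -0.04948134 -2.62140801]
```

Request:
servo_tool(
  commands=[3, 30, 4, 0, 0, 1.35, 4, 29, 4, 0, 0, 1.35, 4, 29, 4, 0, 0, 1.35, 5, 29, 4, 0, 0, 1.35, 6, 29, 4, 0, 0, 1.35, 6, 29, 5, 0, 0, 1.35, 7, 29, 5, 0, 0, 1.35, 8, 29, 6, 0, 0, 1.35, 8, 28, 6, 0, 0, 1.35, 0, 0, 0, 0, 0, 0],
)

```text
time_s: 40.05
tool_pos: [0.5204, -0.1802, 0.1142]
tool_rot: [180.0, 0.1, -7.9]
force: [-0.3, 0.2, -1.9]
grip_width: 0.0298
```

Request:
servo_tool(
  commands=[0, 0, 0, 0, 0, 0, 0, 0, 0, 0, 0, 0, 0, 0, 0, 0, 0, 0, 0, 0, 0, 0, 0, 0],
)

```text
time_s: 40.45
tool_pos: [0.5214, -0.1727, 0.1163]
tool_rot: [180.0, -0.0, -7.4]
force: [0.5, 0.6, -1.5]
grip_width: 0.03
```

```bash
python3 uv.py; python3 look.py 15;python3 plan.py 520.3 -176 40 -7.5 5
```

```text
u 539.4846760273547 l -103.14019629095479 z 116.29777186035568 Fu 0.39235352155773234 F [ 0.47113664  0.57270097 -1.47299934] t 40.45
tcp [ 0.5214 -0.1727  0.1163]
max shift 16.0 turn 0.02
-0,1,15,0.01,-0,0.02,-0,1,15,0.01,-0,0.02,-0,0,15,0.01,-0,0.02,-0,1,16,0.01,-0,0.02,-0.7,0.3,15.3,0.01,-0,0.02
40.5 [ 0.5213868  -0.17281282  0.11630796] [ 1.79974047e+02 -2.25297073e-02 -7.37990025e+00] [-0.55706709  0.08786798 -1.66417182]
```

View pics/w15.png

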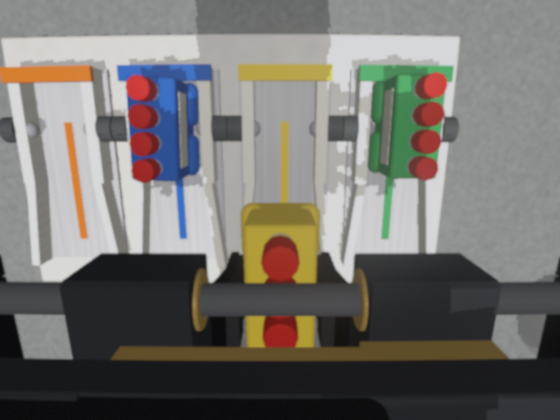

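Request:
servo_tool(
  commands=[0, 1, 16, 0, 0, 0.1, 0, 1, 16, 0, 0, 0, 0, 1, 16, 0, 0, 0, 0, 0.4, 15, 0, 0, 0, 0, 0, 10, 0, 0, 0, 0, 0, 6, 0, 0, 0, 0, 0, 3, 0, 0, 0, 0, 0, 0, 0, 0, 0, 0, 0, 0, 0, 0, 0],
)

```text
time_s: 41.4
tool_pos: [0.5213, -0.1769, 0.0346]
tool_rot: [180.0, -0.1, -7.6]
force: [-0.2, -0.2, -2.4]
grip_width: 0.0296
```

```bash
python3 uv.py
```

```text
u 539.9328115405272 l -107.35643347633328 z 34.587684665882485 Fu -0.13607491578367514 F [-0.16833744 -0.2361394  -2.42489011] t 41.4
```

Request:
servo_tool(
  commands=[0, -0.7, 2, 0, 0, 0.1, 0, 0, 0, 0, 0, 0],
)

```text
time_s: 41.6
tool_pos: [0.521, -0.1761, 0.0322]
tool_rot: [180.0, -0.0, -7.7]
force: [-0.2, 0.8, -1.7]
grip_width: 0.0297
```

Request:
servo_tool(
  commands=[0, 0, 0, 0, 0, 0, 0, 0, 0, 0, 0, 0, 0, 0, 0, 0, 0, 0, 0, 0, 0, 0, 0, 0, 0, 0, 0, 0, 0, 0],
  jaw=56,
)

```text
time_s: 42.1
tool_pos: [0.5209, -0.1762, 0.0321]
tool_rot: [180.0, -0.0, -7.7]
force: [0.9, 1.1, -0.3]
grip_width: 0.0546
```

Request:
servo_tool(
  commands=[0, 0, -10, 0, 0, 0, 0, 0, -25, 0, 0, 0, 0, 0, -35, 0, 0, 0, -20, 0, 0, 0, 0, 0, -25, 0, 0, 0, 0, 0, -12, 0, 0, 0, 0, 0, 0, 0, 0, 0, 0, 0, 0, 0, 0, 0, 0, 0],
)

```text
time_s: 42.9
tool_pos: [0.4651, -0.1689, 0.1028]
tool_rot: [179.9, -0.1, -7.7]
force: [-0.2, -0.6, 0.2]
grip_width: 0.0562
```

```bash
python3 uv.py; python3 rk.py 16 520 -176 12
```

```text
u 483.18212668476264 l -106.72746991996556 z 102.83132219754697 Fu -0.07349562769139262 F [-0.15386366 -0.60563867  0.22602388] t 42.9
tcp [ 0.4651 -0.1689  0.1028] [ 0.991 -0.134  0.002]
caps(top plane) 1705 [ 521.3 -175.8] [11.5 55.8] ang -7.7
bodytop 3500 [ 521.1 -175.5] [30.1 61.4] 82.2
capsdepth 2107 [ 521.2 -175.5] [13.3 58.5] 82.1
```

View pics/w16.png

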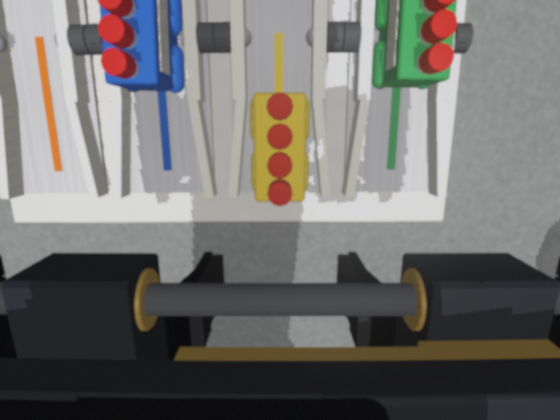

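Yellow is in line in its lane mouth. The gripper body will pass over the neighbouring caps (about 96 mm against 80 mm). Pushing.

Request:
servo_tool(
  commands=[0, 0, 0, 0, 0, 0.1, 0, 0, 20, 0, 0, 0, 0, 0, 30, 0, 0, 0, 0, 0, 18, 0, 0, 0, 0, 0, 8, 0, 0, 0, 0, 0, 0, 0, 0, 0, 0, 0, 0, 0, 0, 0],
  jaw=0,
)

```text
time_s: 43.65
tool_pos: [0.4653, -0.1685, 0.0267]
tool_rot: [-180.0, -0.1, -7.7]
force: [0.8, 0.3, 0.4]
grip_width: 0.0079
```

Request:
servo_tool(
  commands=[7, 0, 0, 0, 0, 0, 8, 0, 0, 0, 0, 0, 8, 0, 0, 0, 0, 0, 8, 0, 0, 0, 0, 0, 8, 0, 0, 0, 0, 0, 8, 0, 0, 0, 0, 0, 7, 0, 0, 0, 0, 0, 0, 0, 0, 0, 0, 0],
)

```text
time_s: 44.45
tool_pos: [0.517, -0.1755, 0.0255]
tool_rot: [-180.0, 0.2, -7.7]
force: [-5.0, 0.5, 2.7]
grip_width: 0.0003
```

Request:
servo_tool(
  commands=[4, 0, 0, 0, 0, 0, 4, 0, 0, 0, 0, 0, 4, 0, 0, 0, 0, 0, 0, 0, 0, 0, 0, 0],
)

```text
time_s: 44.85
tool_pos: [0.5296, -0.1772, 0.0256]
tool_rot: [-180.0, 0.1, -7.7]
force: [-1.2, 0.1, -0.6]
grip_width: 0.0005
```

```bash
python3 uv.py
```

```text
u 548.2236872608718 l -106.54804176985783 z 25.581315178361386 Fu -1.1715496062750903 F [-1.16615279  0.11778033 -0.55092678] t 44.85
```

Request:
servo_tool(
  commands=[4, 0, 0, 0, 0, 0, 4, 0, 0, 0, 0, 0, 4, 0, 0, 0, 0, 0, 0, 0, 0, 0, 0, 0],
)

```text
time_s: 45.25
tool_pos: [0.5425, -0.179, 0.0259]
tool_rot: [-180.0, -0.1, -7.7]
force: [0.1, 0.0, -0.4]
grip_width: 0.0004
```

Request:
servo_tool(
  commands=[2, 0, 0, 0, 0, 0, 2, 0, 0, 0, 0, 0, 2, 0, 0, 0, 0, 0, 0, 0, 0, 0, 0, 0],
)

```text
time_s: 45.65
tool_pos: [0.5481, -0.18, 0.0262]
tool_rot: [180.0, -0.0, -7.8]
force: [0.0, -0.7, -0.6]
grip_width: 0.0
```

Request:
servo_tool(
  commands=[1, 0, 0, 0, 0, 0, 1, 0, 0, 0, 0, 0, 1, 0, 0, 0, 0, 0, 0, 0, 0, 0, 0, 0],
)

```text
time_s: 46.05
tool_pos: [0.5487, -0.1802, 0.0258]
tool_rot: [180.0, 0.2, -7.8]
force: [-5.9, -0.6, 4.5]
grip_width: 0.0004
```

```bash
python3 uv.py
```

```text
u 567.5756928073532 l -107.04461703020029 z 25.755275744628904 Fu -5.78690467014691 F [-5.91805224 -0.61687091  4.54634893] t 46.05
```

Request:
servo_tool(
  commands=[1, 0, 0, 0, 0, 0, 1, 0, 0, 0, 0, 0, 0, 0, 0, 0, 0, 0],
)

```text
time_s: 46.35
tool_pos: [0.5488, -0.1802, 0.0255]
tool_rot: [180.0, 0.5, -7.8]
force: [-12.3, 1.4, 8.2]
grip_width: 0.0006
```

Request:
servo_tool(
  commands=[-8, 0, 0, 0, 0, 0, -12, 0, 0, 0, 0, 0, -20, 0, -10, 0, 0, 0, 0, 0, -40, 0, 0, 0, 0, 0, -50, 0, 0, 0, 0, 0, -50, 0, 0, 0, 0, 0, -30, 0, 0, 0, -40, 0, 0, 0, 0, 0, 0, 0, 0, 0, 0, 0, 0, 0, 0, 0, 0, 0],
)

```text
time_s: 47.35
tool_pos: [0.4726, -0.1702, 0.2061]
tool_rot: [179.8, -0.1, -7.8]
force: [0.2, -0.0, -0.4]
grip_width: 0.0
```

```bash
python3 uv.py; python3 look.py 17; python3 - <<'E'
from h import *
w=np.load('w17.npz');P=w['P']
a=np.radians(-7.5);u=np.array([np.cos(a),np.sin(a)]);n=np.array([-u[1],u[0]])
for nm,l in dict(b=-26.6,y=-106.6,g=-186.6).items():
  c=(608.9*u+l*n)/1000
  near=np.linalg.norm(P[:,:,:2]-c,axis=2)<.05
  q=P[near&(P[:,:,2]>.057)&(P[:,:,2]<.064)][:,:2]*1000
  if len(q): print(nm,len(q),np.percentile(q@u,[1,50,99]),np.percentile(q@n,[1,50,99]))
E
```

```text
u 490.7862335282656 l -107.04448205039228 z 206.12766043362845 Fu 0.17696480875799944 F [ 0.17254206 -0.04519297 -0.41172185] t 47.35
tcp [ 0.4726 -0.1702  0.2061]
b 1610 [576.36853479 606.50153339 636.3937755 ] [-40.26438807 -32.02153605 -10.27937964]
y 1778 [577.49070767 608.11471918 637.67391558] [-120.14193338 -109.45457685  -91.64556264]
g 1618 [577.95137169 608.34064158 638.28019126] [-200.3487652  -179.13227054 -171.05691299]
```

View pics/w17.png

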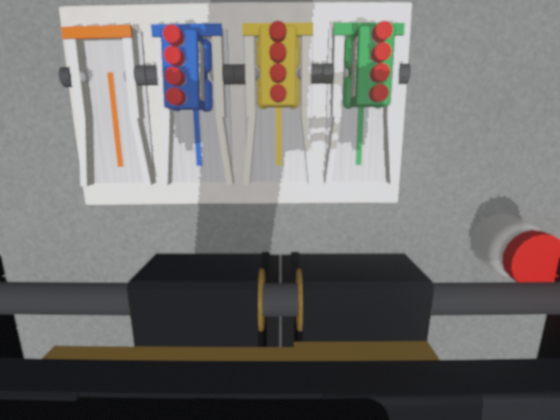

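```bash
python3 - <<'E'
from h import *
w=np.load('w17.npz');P=w['P']
a=np.radians(-7.5);u=np.array([np.cos(a),np.sin(a)]);n=np.array([-u[1],u[0]])
U=P[...,:2]@u*1000;L=P[...,:2]@n*1000;Z=P[...,2]*1000
for nm,l in dict(o=53.4,b=-26.6,y=-106.6,g=-186.6).items():
  k=(abs(L-l)<24)&(U>630)&(U<660)&(Z>28)&(Z<38); s=np.percentile(U[k],[3,50,97])
  k=(abs(L-l)<17)&(U>560)&(U<650)&(Z>57)&(Z<64); 
  if k.sum(): r=np.percentile(U[k],[1,99]); print(nm,s,r,'stop far edge - rack centre',s[2]-r.mean(), 'expect 41')
E
python3 plan.py 560 -20 230 30 8
```

```text
b [634.84838785 645.13523173 648.54190961] [576.3675829  636.39900545] stop far edge - rack centre 42.15861543298513 expect 41
y [638.58670248 644.54147338 647.78185053] [577.49070767 637.67391558] stop far edge - rack centre 40.19953889980263 expect 41
g [634.42720888 645.06127102 648.34327458] [577.95137169 638.28019126] stop far edge - rack centre 40.22749311059988 expect 41
max shift 20.0 turn 4.72
8,-20,-3,0.01,-0,-4.72,10,-19,-3,0.01,-0,-4.72,11,-18,-3,0.01,-0,-4.72,13,-18,-3,0.01,-0,-4.72,14,-16,-3,0.01,-0,-4.72,16,-15,-3,0.01,-0,-4.72,17,-14,-3,0.01,-0,-4.72,17.8,-12.6,-3,0.01,-0,-4.72
47.4 [ 0.4732696  -0.17008613  0.20605462] [ 1.79915616e+02 -6.07198421e-02 -7.79083647e+00] [-0.73373672  0.11517679 -0.5041776 ]
```

Blue measures about 2 mm short of the others relative to its stop, so I take a closer look before throwing the lever.

Request:
servo_tool(
  commands=[10, -14, 10, 0, 0, 0, 12, -14, 20, 0, 0, 0, 12, -13, 20, 0, 0, 0, 10, 0, 20, 0, 0, 0, 0, 0, 0, 0, 0, 0, 0, 0, 0, 0, 0, 0, 0, 0, 0, 0, 0, 0, 0, 0, 0, 0, 0, 0],
)

```text
time_s: 48.2
tool_pos: [0.5228, -0.1356, 0.137]
tool_rot: [179.9, -0.1, -7.8]
force: [-0.4, -0.0, -0.6]
grip_width: 0.0002
```

```bash
cat > seat.py <<'E'
import sys
from h import *
w=np.load('w%s.npz'%sys.argv[1]);P=w['P']
a=np.radians(-7.5);u=np.array([np.cos(a),np.sin(a)]);n=np.array([-u[1],u[0]])
U=P[...,:2]@u*1000;L=P[...,:2]@n*1000;Z=P[...,2]*1000
for nm,l in dict(o=53.4,b=-26.6,y=-106.6,g=-186.6).items():
  k=(abs(L-l)<24)&(U>630)&(U<660)&(Z>28)&(Z<38); 
  if k.sum()<50: continue
  s=np.percentile(U[k],[3,50,97])
  k=(abs(L-l)<17)&(U>560)&(U<650)&(Z>57)&(Z<64); 
  if k.sum(): r=np.percentile(U[k],[1,99]); print(nm,s.round(1),r.round(1),'stop far edge - rack centre',(s[2]-r.mean()).round(1), 'expect 41')
E
python3 uv.py; python3 look.py 18; python3 seat.py 18
```

```text
u 536.0374935322086 l -66.14960934535719 z 137.04702167602994 Fu -0.40875293851973843 F [-0.41617365 -0.02957485 -0.58283097] t 48.2
tcp [ 0.5228 -0.1356  0.137 ]
b [638.5 644.  647.9] [576.  636.6] stop far edge - rack centre 41.6 expect 41
y [638.7 644.8 648.1] [577.7 638.1] stop far edge - rack centre 40.2 expect 41
g [633.4 644.5 647.9] [578.  638.2] stop far edge - rack centre 39.9 expect 41
```

View pics/w18.png

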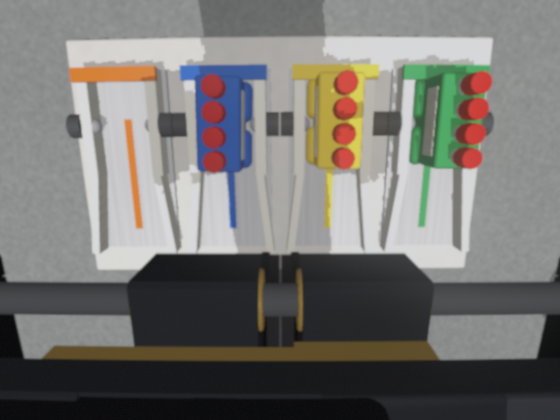

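Blue sits about 1.5 mm further back than the others. The lever is still off, so I re-press it to make sure it's clicked.

Request:
servo_tool(
  commands=[-17, -13, 0, 0, 0, -0.3, -17, -13, 0, 0, 0, 0, -10, -13.5, 0, 0, 0, 0, 0, 0, 30, 0, 0, 0, 0, 0, 40, 0, 0, 0, 0, 0, 30, 0, 0, 0, 0, 0, 10, 0, 0, 0, 0, 0, 0, 0, 0, 0, 0, 0, 0, 0, 0, 0],
  jaw=0,
)

```text
time_s: 49.15
tool_pos: [0.4853, -0.0903, 0.0275]
tool_rot: [180.0, -0.1, -7.5]
force: [0.3, -0.0, 0.1]
grip_width: 0.0004
```

```bash
python3 uv.py
```

```text
u 492.8933828329745 l -26.225614046044118 z 27.504354816354354 Fu 0.34159240870755203 F [ 0.33919444 -0.04060353  0.12735427] t 49.15
```

Request:
servo_tool(
  commands=[9, 0, 0, 0, 0, 0, 10, 0, 0, 0, 0, 0, 10, 0, 0, 0, 0, 0, 10, 0, 0, 0, 0, 0, 10, 0, 0, 0, 0, 0, 10, 0, 0, 0, 0, 0, 7, 0, 0, 0, 0, 0, 4, 0, 0, 0, 0, 0, 0, 0, 0, 0, 0, 0, 0, 0, 0, 0, 0, 0],
)

```text
time_s: 50.15
tool_pos: [0.5531, -0.0991, 0.0259]
tool_rot: [180.0, 0.0, -7.4]
force: [-0.2, 0.3, 0.5]
grip_width: 0.0006
```

Request:
servo_tool(
  commands=[1, 0, 0, 0, 0, 0, 1, 0, 0, 0, 0, 0, 0, 0, 0, 0, 0, 0],
)

```text
time_s: 50.45
tool_pos: [0.5554, -0.0996, 0.0261]
tool_rot: [180.0, -0.0, -7.5]
force: [-1.0, 0.8, -0.3]
grip_width: 0.0008
```

Request:
servo_tool(
  commands=[1, 0, 0, 0, 0, 0, 1, 0, 0, 0, 0, 0, 0, 0, 0, 0, 0, 0],
)

```text
time_s: 50.75
tool_pos: [0.5573, -0.0998, 0.026]
tool_rot: [180.0, 0.0, -7.5]
force: [-0.5, -0.6, -0.5]
grip_width: 0.0004
```

```bash
python3 uv.py
```

```text
u 565.5816479183353 l -26.18495716469076 z 25.993988591951855 Fu -0.4304534051579869 F [-0.51017806 -0.57735548 -0.52342606] t 50.75
```

Request:
servo_tool(
  commands=[1, 0, 0, 0, 0, 0, 1, 0, 0, 0, 0, 0, 0, 0, 0, 0, 0, 0],
)

```text
time_s: 51.05
tool_pos: [0.559, -0.1002, 0.0258]
tool_rot: [180.0, 0.0, -7.5]
force: [-1.9, -0.7, 0.3]
grip_width: 0.0002
```

Request:
servo_tool(
  commands=[1, 0, 0, 0, 0, 0, 1, 0, 0, 0, 0, 0, 0, 0, 0, 0, 0, 0],
)

```text
time_s: 51.35
tool_pos: [0.5592, -0.1003, 0.0257]
tool_rot: [179.9, 0.3, -7.5]
force: [-7.8, -0.6, 4.6]
grip_width: 0.0002
```

Request:
servo_tool(
  commands=[1, 0, 0, 0, 0, 0, 1, 0, 0, 0, 0, 0, 0, 0, 0, 0, 0, 0],
)

```text
time_s: 51.65
tool_pos: [0.5593, -0.1003, 0.0255]
tool_rot: [179.9, 0.5, -7.5]
force: [-12.7, 0.3, 9.1]
grip_width: 0.0003
```

```bash
python3 uv.py
```

```text
u 567.5657474849322 l -26.453196718048353 z 25.488543088741565 Fu -12.608664644700895 F [-12.68415405   0.25301655   9.08697866] t 51.65
```

Request:
servo_tool(
  commands=[-8, 0, 0, 0, 0, 0, -12, 0, 0, 0, 0, 0, -20, 0, -10, 0, 0, 0, 0, 0, -40, 0, 0, 0, 0, 0, -50, 0, 0, 0, 11, 20, -11, 0, 0, 0, 0, 20, 0, 0, 0, 0, 0, 0, 0, 0, 0, 0, 0, 0, 0, 0, 0, 0, 0, 0, 0, 0, 0, 0],
)

```text
time_s: 52.65
tool_pos: [0.5291, -0.1348, 0.1367]
tool_rot: [-180.0, 0.0, -7.4]
force: [-0.2, 0.6, 1.0]
grip_width: 0.0003
```

```bash
python3 uv.py; python3 look.py 19; python3 seat.py 19
```

```text
u 542.1774884460249 l -64.58605790479608 z 136.6516441684645 Fu -0.2970431130445186 F [-0.22190756  0.59018044  1.04044213] t 52.65
tcp [ 0.5291 -0.1348  0.1367]
b [638.5 644.7 648.1] [577.8 638.6] stop far edge - rack centre 39.9 expect 41
y [638.2 644.7 647.8] [577.9 638.4] stop far edge - rack centre 39.7 expect 41
g [633.  644.3 648.1] [577.5 638.5] stop far edge - rack centre 40.1 expect 41
```

View pics/w19.png

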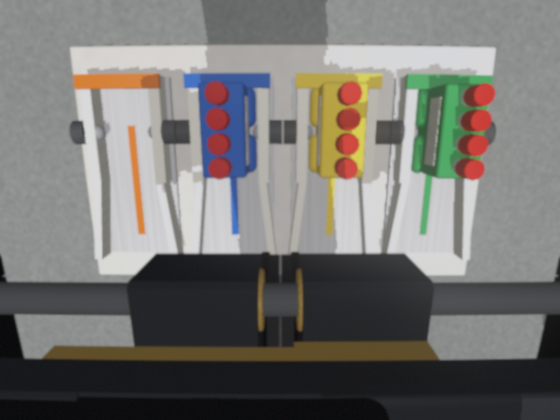

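After the re-press all three align (577.8 / 577.9 / 577.5 to 638.5). I wait briefly to check that blue isn't creeping back.

Request:
servo_tool(
  commands=[0, 0, 0, 0, 0, 0, 0, 0, 0, 0, 0, 0, 0, 0, 0, 0, 0, 0, 0, 0, 0, 0, 0, 0, 0, 0, 0, 0, 0, 0, 0, 0, 0, 0, 0, 0, 0, 0, 0, 0, 0, 0, 0, 0, 0, 0, 0, 0, 0, 0, 0, 0, 0, 0, 0, 0, 0, 0, 0, 0],
)

```text
time_s: 53.7
tool_pos: [0.5294, -0.1364, 0.1371]
tool_rot: [180.0, -0.0, -7.5]
force: [0.3, -0.8, -0.1]
grip_width: 0.0004
```

Request:
servo_tool(
  commands=[0, 0, 0, 0, 0, 0, 0, 0, 0, 0, 0, 0, 0, 0, 0, 0, 0, 0, 0, 0, 0, 0, 0, 0, 0, 0, 0, 0, 0, 0, 0, 0, 0, 0, 0, 0, 0, 0, 0, 0, 0, 0, 0, 0, 0, 0, 0, 0, 0, 0, 0, 0, 0, 0, 0, 0, 0, 0, 0, 0],
)

```text
time_s: 54.7
tool_pos: [0.5294, -0.1364, 0.137]
tool_rot: [180.0, 0.0, -7.5]
force: [-0.8, -0.1, -0.1]
grip_width: 0.0006
```

```bash
python3 look.py 20; python3 seat.py 20; python3 - <<'E'
from h import *
C=cam('top'); p,d=read_camera('top'); save('t5',cv2.resize(p[130:300,120:420],None,fx=2.6,fy=2.6))
E
python3 plan.py 590 30 210 30 8
```

```text
tcp [ 0.5294 -0.1364  0.137 ]
b [638.4 644.7 648.4] [578.  638.6] stop far edge - rack centre 40.1 expect 41
y [638.5 644.7 648.4] [577.6 638.6] stop far edge - rack centre 40.3 expect 41
g [633.6 644.5 648.4] [577.8 638.3] stop far edge - rack centre 40.4 expect 41
max shift 22.0 turn 4.68
5,-22,-9,0,0,-4.68,7,-21,-9,0,0,-4.68,8,-21,-9,0,0,-4.68,10,-20,-9,0,0,-4.68,11,-19,-9,0,0,-4.68,13,-18,-9,0,0,-4.68,14,-16,-9,0,0,-4.68,15.9,-15.4,-10,0,0,-4.68
54.8 [ 0.52936586 -0.13636868  0.13705041] [ 1.79994909e+02  2.02406058e-04 -7.45695719e+00] [0.25767721 0.65051209 0.40643623]
```

View pics/t5.png

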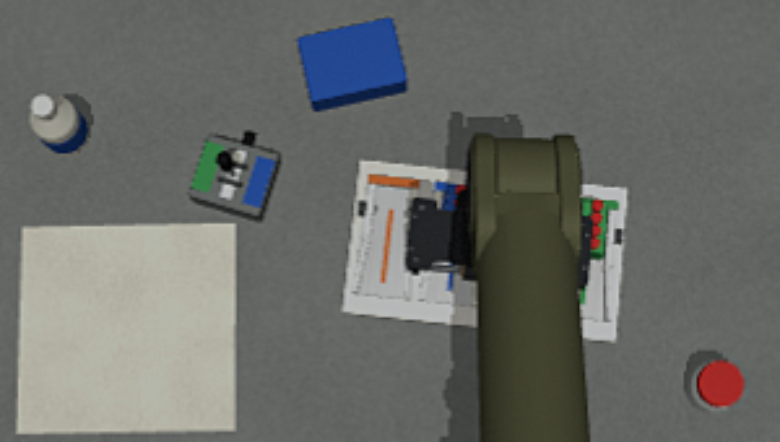

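```bash
python3 - <<'E'
from h import *
p,d=read_camera('top'); C=cam('top'); P=cloud(C,d)
save('t6',cv2.resize(p[320:420,0:110],None,fx=6,fy=6,interpolation=cv2.INTER_CUBIC))
for uv in ((20,365),(20,400),(10,345),(60,380)): print(uv,P[uv[1],uv[0]])
for l in ('rack_orange_mid','rack_blue_mid','rack_yellow_mid','rack_green_mid'): print(l,look_for('top',l)[:3])
p,d=read_camera('scene')
for l in ('rack_orange_mid',): print(l,look_for('scene',l)[:3])
save('s6',cv2.resize(p[200:400,420:560],None,fx=3.5,fy=3.5,interpolation=cv2.INTER_CUBIC))
E
```

```text
(20, 365) [0.15587552 0.72037256 0.05851375]
(20, 400) [0.0608035  0.69723535 0.09929184]
(10, 345) [0.21206537 0.77976881 0.00618095]
(60, 380) [0.10822106 0.61478334 0.01375138]
rack_orange_mid []
rack_blue_mid []
rack_yellow_mid []
rack_green_mid [{'box': [343.1, 205.7, 8.8, 21.2], 'conf': 0.49}]
rack_orange_mid []
```

View pics/t6.png

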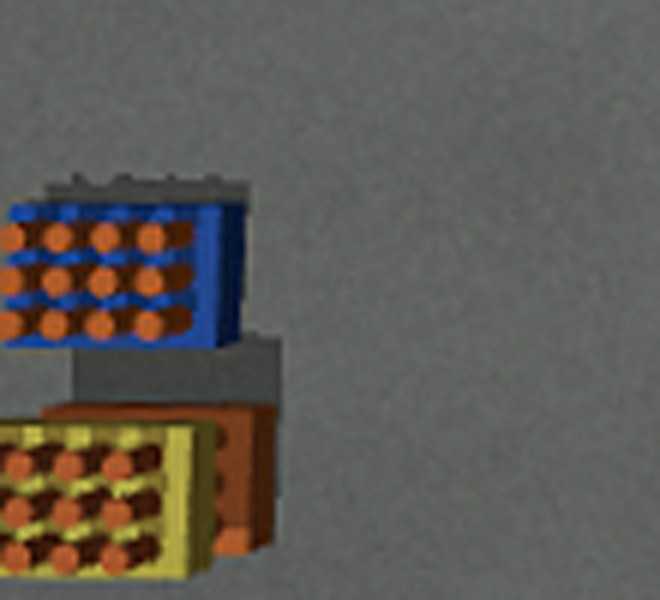

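Those are the large multi-row storage racks in the corner, with a different size and different caps, so they're scenery and not the described racks. There is no orange rack. Now to the lever.

Request:
servo_tool(
  commands=[5, -22, -15, 0, 0, -5, 7, -21, -15, 0, 0, -5, 8, -21, -15, 0, 0, -5, 10, -20, -10, 0, 0, -5, 11, -19, -9, 0, 0, -5, 13, -18, -5, 0, 0, -5, 14, -16, -4, 0, 0, -5, 16, -15, 0, 0, 0, -5],
  jaw=87,
)

```text
time_s: 55.95
tool_pos: [0.5877, 0.0316, 0.2107]
tool_rot: [179.9, -0.0, 32.7]
force: [0.1, -0.2, -0.3]
grip_width: 0.0564
```

```bash
python3 plan.py 654 150 200 72.5 9
```

```text
max shift 15.0 turn 4.42
13,-7,1,0.01,-0,-4.42,14,-6,1,0.01,-0,-4.42,14,-5,1,0.01,-0,-4.42,15,-4,1,0.01,-0,-4.42,15,-3,1,0.01,-0,-4.42,15,-1,1,0.01,-0,-4.42,15,-0,2,0.01,-0,-4.42,15,0,1,0.01,-0,-4.42,14.9,2.1,1.8,0.01,-0,-4.42
55.95 [0.5876597  0.0315525  0.21071403] [ 1.79947676e+02 -4.59127533e-02  3.27297045e+01] [ 0.10055336 -0.21269651 -0.2923487 ]
```

Request:
servo_tool(
  commands=[13, -7, 1, 0, 0, -4.4, 14, -6, 1, 0, 0, -4.4, 14, -5, 1, 0, 0, -4.4, 15, -4, 1, 0, 0, -4.4, 15, -3, 1, 0, 0, -4.4, 15, -1, 1, 0, 0, -4.4, 15, 0, 1, 0, 0, -4.4, 15, 0, 1, 0, 0, -4.4, 15, 2, 2, 0, 0, -4.4, 0, 0, 0, 0, 0, 0],
)

```text
time_s: 56.95
tool_pos: [0.6536, 0.1514, 0.1994]
tool_rot: [-179.9, -0.1, 72.3]
force: [-0.7, 0.8, -0.2]
grip_width: 0.0868
```

Request:
servo_tool(
  commands=[0, 0, 0, 0, 0, 0, 0, 0, 0, 0, 0, 0, 0, 0, 0, 0, 0, 0, 0, 0, 0, 0, 0, 0],
)

```text
time_s: 57.35
tool_pos: [0.6539, 0.1482, 0.2002]
tool_rot: [180.0, 0.0, 72.1]
force: [0.0, -0.3, -0.1]
grip_width: 0.0869
```

```bash
python3 look.py 21 lever; python3 plan.py 655 162.5 86 72.5 7; python3 - <<'E'
from h import *
C=cam('top'); p,d=read_camera('top'); P=cloud(C,d); save('t7',cv2.resize(p[130:300,120:420],None,fx=2.6,fy=2.6))
a=np.radians(-7.5);u=np.array([np.cos(a),np.sin(a)]);n=np.array([-u[1],u[0]])
for l in (-26.6,-106.6,-186.6):
  c=(608.9*u+l*n)/1000
  near=np.linalg.norm(P[:,:,:2]-c,axis=2)<.05
  q=P[near&(P[:,:,2]>.055)][:,:2]*1000; print(len(q),np.percentile(q@u,[2,50,98]))
E
```

```text
tcp [0.6539 0.1482 0.2002]
56 137 [-14.6   2.9  14.2] [56. 57. 58.]
88 15 [ 5.9  9.3 10.1] [92. 93. 95.]
96 34 [ 5.   9.7 10.6] [ 96. 100. 104.]
104 33 [ 4.6  9.5 10.9] [105. 108. 112.]
112 114 [-6.   8.2 10.9] [113. 118. 120.]
120 395 [-4.7  3.   9.5] [120. 123. 126.]
max shift 17.0 turn 0.06
2,-0,16,0,0,-0.06,2,-1,16,0,0,-0.06,2,-0,16,0,0,-0.06,2,-1,17,0,0,-0.06,2,-0,16,0,0,-0.06,2,-1,17,0,0,-0.06,1.9,-0.3,16.2,0,0,-0.06
57.4 [0.65388981 0.1483532  0.20021855] [1.79972326e+02 2.56498706e-02 7.20742023e+01] [0.63325067 0.6529649  0.41161224]
189 [579.55693047 609.04305978 638.34352794]
196 [579.86018859 608.935215   637.82762658]
200 [579.5368094  606.47740368 639.4037978 ]
```

View pics/w21.png

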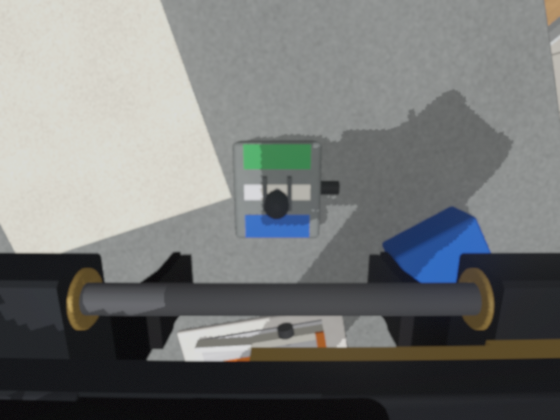

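View pics/t7.png

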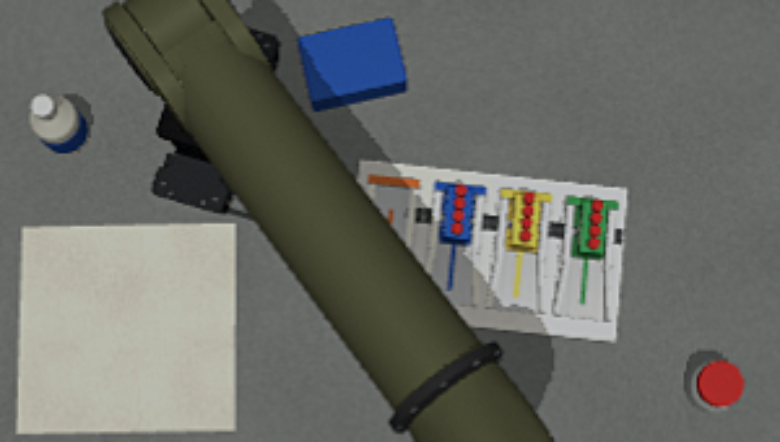

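All three racks are home and level, the bystanders haven't moved, and the lever is still upright. Descending to grip the handle.

Request:
servo_tool(
  commands=[2, 0, 16, 0, 0, 0, 2, -1, 16, 0, 0, 0, 2, 0, 16, 0, 0, 0, 2, -1, 17, 0, 0, 0, 2, 0, 16, 0, 0, 0, 2, -1, 17, 0, 0, 0, 3, 0, 16, 0, 0, 0, 0, 0, 0, 0, 0, 0, 0, 0, 0, 0, 0, 0],
)

```text
time_s: 58.35
tool_pos: [0.6555, 0.1645, 0.0858]
tool_rot: [-180.0, 0.0, 72.2]
force: [0.7, 1.0, 0.8]
grip_width: 0.0871
```

Request:
servo_tool(
  commands=[0, 0, 0, 0, 0, 0, 0, 0, 0, 0, 0, 0, 0, 0, 0, 0, 0, 0, 0, 0, 0, 0, 0, 0, 0, 0, 0, 0, 0, 0, 0, 0, 0, 0, 0, 0, 0, 0, 0, 0, 0, 0, 0, 0, 0, 0, 0, 0, 0, 0, 0, 0, 0, 0, 0, 0, 0, 0, 0, 0],
  jaw=10,
  newtons=15,
)

```text
time_s: 59.35
tool_pos: [0.6562, 0.164, 0.086]
tool_rot: [179.9, -0.0, 72.1]
force: [0.2, 0.1, -0.6]
grip_width: 0.0173
```

Request:
servo_tool(
  commands=[0, 0, 0, 0, 0, 0, 0, 0, 0, 0, 0, 0],
)

```text
time_s: 59.55
tool_pos: [0.6561, 0.1641, 0.086]
tool_rot: [179.9, -0.0, 72.1]
force: [2.4, -0.2, -1.4]
grip_width: 0.0174
```

Request:
servo_tool(
  commands=[5, 0, 0.5, 0, 0, 0, 5, 0, 1, 0, 0, 0, 5, 0, 1.5, 0, 0, 0, 5, 0, 2, 0, 0, 0, 5, 0, 2.5, 0, 0, 0, 5, 0, 2.5, 0, 0, 0, 0, 0, 0, 0, 0, 0, 0, 0, 0, 0, 0, 0],
)

```text
time_s: 60.35
tool_pos: [0.6657, 0.1939, 0.0756]
tool_rot: [179.9, -0.1, 72.2]
force: [5.0, -0.5, -0.6]
grip_width: 0.0172
```

Request:
servo_tool(
  commands=[2, 0, 1, 0, 0, 0, 2, 0, 1, 0, 0, 0, 0, 0, 0, 0, 0, 0, 0, 0, 0, 0, 0, 0],
)

```text
time_s: 60.75
tool_pos: [0.6661, 0.1949, 0.0748]
tool_rot: [180.0, 0.2, 72.1]
force: [0.1, -5.8, 8.0]
grip_width: 0.0178
```

Request:
servo_tool(
  commands=[2, 0, 1, 0, 0, 0, 0, 0, 0, 0, 0, 0, 0, 0, 0, 0, 0, 0],
)

```text
time_s: 61.05
tool_pos: [0.6663, 0.1954, 0.0744]
tool_rot: [180.0, 0.3, 72.0]
force: [-2.3, -8.1, 12.9]
grip_width: 0.0178
```

Request:
servo_tool(
  commands=[0, 0, 0, 0, 0, 0, 0, 0, 0, 0, 0, 0, 0, 0, 0, 0, 0, 0, 0, 0, 0, 0, 0, 0, 0, 0, 0, 0, 0, 0, 0, 0, 0, 0, 0, 0],
  jaw=87,
)

```text
time_s: 61.65
tool_pos: [0.6663, 0.1989, 0.0727]
tool_rot: [-180.0, -0.0, 72.2]
force: [0.5, -0.3, 0.8]
grip_width: 0.0577
```

Request:
servo_tool(
  commands=[0, 0, -20, 0, 0, 0, 0, 0, -30, 0, 0, 0, 0, 0, -30, 0, 0, 0, 0, 0, -20, 0, 0, 0, -15, 0, -10, 0, 0, 0, -15, 0, 0, 0, 0, 0, 0, 0, 0, 0, 0, 0, 0, 0, 0, 0, 0, 0, 0, 0, 0, 0, 0, 0],
)

```text
time_s: 62.55
tool_pos: [0.6573, 0.171, 0.1833]
tool_rot: [-180.0, -0.0, 72.2]
force: [0.1, 0.4, -0.7]
grip_width: 0.087
```

```bash
python3 look.py 22 lever; python3 - <<'E'
from h import *
p,d=read_camera('scene'); save('s7',cv2.resize(p[150:320,190:400],None,fx=3.8,fy=3.5,interpolation=cv2.INTER_CUBIC))
E
```

```text
tcp [0.6573 0.171  0.1833]
56 228 [-14.3   3.2  13.6] [56. 57. 63.]
64 37 [ 8.9 12.2 14.3] [65. 68. 72.]
72 6 [14.  14.9 15.2] [72. 73. 74.]
80 13 [18.4 21.3 25.1] [85. 87. 88.]
88 115 [19.4 23.3 30.8] [88. 92. 96.]
96 128 [25.1 29.1 46.4] [ 96. 100. 104.]
104 511 [31.  41.1 48.5] [104. 109. 112.]
112 52 [36.6 40.  44.1] [112. 112. 113.]
```

View pics/w22.png

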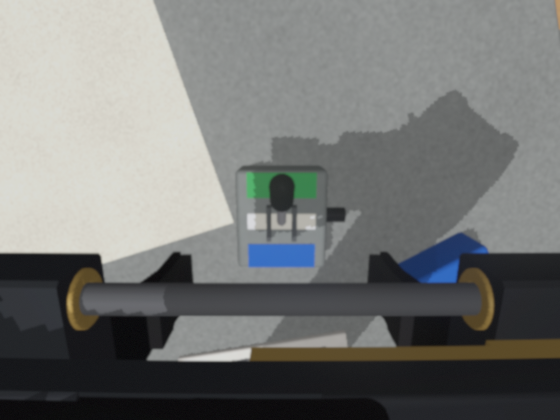

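View pics/s7.png

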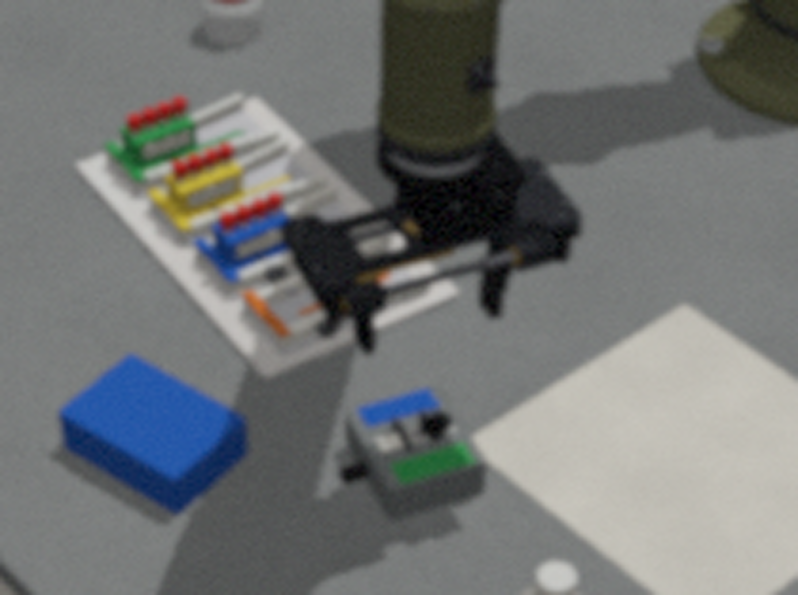

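```bash
python3 - <<'E'
from h import *
C=cam('top'); p,d=read_camera('top'); P=cloud(C,d)
a=np.radians(-7.5);u=np.array([np.cos(a),np.sin(a)]);n=np.array([-u[1],u[0]])
for l in (-26.6,-106.6,-186.6):
  c=(608.9*u+l*n)/1000
  near=np.linalg.norm(P[:,:,:2]-c,axis=2)<.05
  q=P[near&(P[:,:,2]>.055)][:,:2]*1000; print(len(q),np.percentile(q@u,[2,50,98]))
o=monitor.get_obs();print(o['time_s'],o['force'])
print(env.sign_off())
E
```

```text
194 [579.91538992 608.43562918 638.311545  ]
202 [580.38967472 607.99699093 638.76087756]
196 [580.11401489 608.50343976 639.77765257]
62.7 [ 0.46426209 -0.20097585 -0.32809568]
the job is handed in; nothing more can be done
None
```

I set the lever to off, docked the three racks that were present (blue, green and yellow; there was no orange), then threw the lever fully over to feed two. The job was handed in at about 62.7 s; hand-in reports no verdict.

**Racks:** I pushed each one past the balls in the lane of its own colour until it met a hard stop at 12 to 15 N. In the last check all three centres were within about 1 mm of each other and of the seat position along the lane (609 mm). They had not moved in the views before and after the lever throw.

**Disagreement:** after the first push, blue measured about 1.5 to 2 mm further from its end stop than the other two. I pressed it again while the lever was still off. It then lined up with the others and stayed put for the 2 s I watched.

**Lever:** while off it stood upright to about 0.03 rad, with the handle over the white mark. After the throw it lies over the green mark against its stop; the wrist camera's depth reading put it at about +0.6 rad.

**Bystanders:** I touched neither the pot nor the blue box, and they showed no movement in the pictures. The large multi-row racks in the bench corner did not match the description, so I left them alone.

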